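Rack the scanned minerals in queue order

TASK

The four mounted minerals waiting in the row of card trays are to go into the wooden rack, one to a compartment and in the same order: the one nearest the black turntable (on the robot's left) goes into the compartment next to the red end block, the second nearest into the next compartment, and so on to the last. They are fragile: keep them upright all the time, set each down gently on the floor of its compartment without dropping it, and leave them standing there, let go.

Things in the scene. Friction and masses are not known exactly. Their poses are not given: they have to be found in the camera images.
- amethyst_mid (a point): The amethyst: a purple six-sided crystal with a pointed top (32 mm across its corners, 28 mm across its flats) fixed on a round black base 44 mm across and 14 mm high; 78 mm tall in all, about 0.18 kg, loose. The point is its centre, on its vertical axis, 39 mm above its underside; z is its axis. The straight part for gripping, from any side, is 0 to 20 mm above this point.
- malachite_mid (a point): The malachite: a green round knobbly column (33 mm across) fixed on a round black base 44 mm across and 14 mm high; 78 mm tall in all, about 0.18 kg, loose. The point is its centre, on its vertical axis, 39 mm above its underside; z is its axis. The straight part for gripping, from any side, is 0 to 20 mm above this point.
- sulphur_mid (a point): The sulphur: a yellow eight-sided blunt column (32 to 34 mm across) fixed on a round black base 44 mm across and 14 mm high; 78 mm tall in all, about 0.18 kg, loose. The point is its centre, on its vertical axis, 39 mm above its underside; z is its axis. The straight part for gripping, from any side, is 0 to 20 mm above this point.
- jasper_mid (a point): The jasper: a red-brown seven-sided rough column (32 to 35 mm across) fixed on a round black base 44 mm across and 14 mm high; 78 mm tall in all, about 0.18 kg, loose. The point is its centre, on its vertical axis, 39 mm above its underside; z is its axis. The straight part for gripping, from any side, is 0 to 20 mm above this point.
- tray_amethyst: The white square card tray with lilac lining, 68 mm square with a rim 9 mm high, fixed on the grey queue board, in which the amethyst stands at the start. Origin at the centre of its underside; z up. The four trays stand in a row at 75 mm spacing along their own y; the end of the row with the greatest world y is the end next to the black turntable. The board is 76 x 316 x 12 mm; the underside of the minerals starts about 17 mm above the table.
- tray_malachite: The white square card tray with pale green lining, 68 mm square with a rim 9 mm high, fixed on the grey queue board, in which the malachite stands at the start. Origin at the centre of its underside; z up. The four trays stand in a row at 75 mm spacing along their own y; the end of the row with the greatest world y is the end next to the black turntable. The board is 76 x 316 x 12 mm; the underside of the minerals starts about 17 mm above the table.
- tray_sulphur: The white square card tray with pale yellow lining, 68 mm square with a rim 9 mm high, fixed on the grey queue board, in which the sulphur stands at the start. Origin at the centre of its underside; z up. The four trays stand in a row at 75 mm spacing along their own y; the end of the row with the greatest world y is the end next to the black turntable. The board is 76 x 316 x 12 mm; the underside of the minerals starts about 17 mm above the table.
- tray_jasper: The white square card tray with pink lining, 68 mm square with a rim 9 mm high, fixed on the grey queue board, in which the jasper stands at the start. Origin at the centre of its underside; z up. The four trays stand in a row at 75 mm spacing along their own y; the end of the row with the greatest world y is the end next to the black turntable. The board is 76 x 316 x 12 mm; the underside of the minerals starts about 17 mm above the table.
- rack: The wooden rack, 76 mm (its x) by 410 mm (its y), fixed. Origin at the centre of its underside; z up. Four dark-lined compartments in a row along its y, centred at y = -112.5, -37.5, +37.5 and +112.5 mm, x = 0, each 64 mm (x) by 69 mm (y) inside, floor 10 mm above the table, walls 12 mm above that floor. At one end of the row a red block, at the other end a dark wooden block of the same size; which end is which changes.
- red_end: The red end block on the rack, 60 x 36 x 24 mm, fixed, at y = +175 or -175 mm of the rack; origin at the centre of its underside. The centre of the compartment next to it is 62.5 mm away, the others follow every 75 mm.

How it is judged:
By the outcome, as a careful person would: the job done as asked, in the order asked, and still so for the second after the job is handed in, with the robot touching nothing.
It also fails if it takes over 96 s, if anything falls off the work surface, if the arm or the gripper's body presses on something with over 40 N, if the wrist force passes 120 N, or if a joint passes its speed limit or range.

ROBOT

A 7-joint arm with a two-finger parallel gripper is mounted at the origin on the work surface. World frame = base frame: x ahead of the robot, y to its left, z up, the work surface at z = 0. Lengths are in m, angles in rad, forces in N, time in s.
With the tool pointing down it reaches from about 0.4 to 0.85 m from the base axis. Payload 10.4 kg.
Tool frame: the origin (TCP) lies between the finger pads; the fingertips stand 17 mm ahead of it and the grasp point (between the pads) lies 2 mm behind it; x points along the fingers, y is the direction in which the jaws open and shut, and the axes are right-handed (so a half turn about x gives the same grasp; the last joint's range is limited). The gripper opens to 87 mm and grips with 3 to 60 N. Pads are 19 mm wide; open, the fingers measure 117 mm over their backs; the gripper's body (75 mm by 190 mm) begins 51 mm behind the grasp point.
Start: joints at [1.229, 0.332, -0.065, 1.46, 0.022, 1.35, -0.088], TCP at [0.196, -0.594, 0.206] pointing down, gripper open.
Joint ranges: [-2.6, 2.6], [-0.5, 2.12], [-1.47, 1.34], [0.16, 2.42], [-1.27, 4.41], [0.06, 2.06], [-2.6, 2.6]. Speed limits (rad/s): [2.22, 2.22, 2.79, 2.79, 3.14, 3.14, 3.14].

INTERFACE

Orientations are given as a unit quaternion [x, y, z, w].
In Python, from bench import r, optics, close_job gives the robot as it stands.
- The arm moves only by the shell command python3 -m inch 'ROWS' [OPENING] [FORCE]. ROWS is JSON, a list of rows, each an object with "translation": the shift along the tool's x, y, z in cm, a list of three; "spin": the turn about the tool's x in degrees. In form: [{"translation": [tx, ty, tz], "spin": spin}, ...]. A call has 1 to 20 rows; each row shifts and turns the pose as measured when the row begins, along the tool's axes as they then stand; what a row does not reach is not made up. A row lasts 1/8 s, in which the tool goes at most 62.5 mm and 10.7 degrees, less where a joint would pass 70% of its speed; a pose out of reach is approached as far as the arm can. A call is refused whole if a number of a shift passes 6.25 or a number of a turn 10.7, either way. A call with a gripper value outside its range is refused whole. OPENING is the closure, from 0 (fully open) to 1 (shut), set as the call begins (- or left out, the last holds). The fingers move at their own pace and stop on an object; FORCE is the grip in N (left out, the last holds). Time passes only in rows, so rows that do not move let the fingers close. It gives the time, the measured TCP pose, the force and the opening at its end, in the units of the state.
- r.read_state(): the state, without advancing time (a new reading comes with each control period).
- optics.camera(name): name is "side" or "top"; returns the picture (480x640x3 uint8, red, green, blue); there is no depth.
- optics.camera_model(name): a dict with "camera_matrix" (3x3 intrinsics, pixels), "world_from_camera" (4x4, takes a point from camera to world coordinates). Camera axes: x right, y down, z forward; pixel columns grow to the right and rows downward; lengths in m; the calibration is good to about 2 mm. A picture is of the moment at which its call begins. camera_model takes no time and is no camera call.
- close_job(): hands the job in, once; it reports no verdict.
The state is a dict: "time": time; "joint_positions": joint angles; "joint_vel": joint speeds; "joint_torque": joint torques, N m; "ee_pos": TCP position; "eef_rot": TCP orientation; "ft_force": force on the tool from outside, world axes, zero at the start; "torque": the same for the moment, N m; "width": finger opening in m.
Only numpy, scipy, OpenCV 4.12 (cv2) and the standard library are available. Lean on these libraries where they do the work, as an engineer would, in place of code of your own. Each camera call takes 0.05 s, during which the arm holds its last target.

## Working session

There is one attempt and no reset: what is moved stays moved. The work goes in short steps, Python scripts to look and compute and a shell command to move; the robot and the scene stay as the last step left them, time stands still between calls to the robot, and variables do not carry over. Pictures are saved under pics/ and viewed, and the job is handed in when it is done.

```bash
ls; mkdir -p pics; python3 - <<'E'
from bench import r, optics
import cv2, json
s=r.read_state(); print({k:(v if isinstance(v,float) else [round(float(x),4) for x in (v if hasattr(v,'__len__') else [v])]) for k,v in s.items()})
for n in ("side","top"):
    im=optics.camera(n); cv2.imwrite(f"pics/{n}0.png",im[:,:,::-1])
    m=optics.camera_model(n); print(n,m)
E
```

```text
pics
{'time': 0.0, 'joint_positions': [1.2294, 0.3329, -0.0647, 1.4609, 0.0216, 1.3499, -0.0885], 'joint_vel': [-0.0016, 0.0, 0.0011, -0.0007, -0.0006, -0.0, -0.0004], 'joint_torque': [0.0006, -62.3266, 0.0249, -38.989, -0.0613, 0.0396, 0.0001], 'ee_pos': [0.1957, -0.5931, 0.2049], 'eef_rot': [-0.698, -0.1127, 0.6982, -0.1118], 'ft_force': [-0.9712, -0.0252, 0.2666], 'torque': [0.0158, -0.0463, -0.0012], 'width': 0.08664723198780318}
side {'camera_matrix': array([[529.87229981,   0.        , 322.88753522],
       [  0.        , 529.87229981, 240.14776794],
       [  0.        ,   0.        ,   1.        ]]), 'world_from_camera': array([[ 0.99766897, -0.05160901,  0.04464451,  0.52820547],
       [-0.06511639, -0.52434221,  0.8490142 , -0.57585839],
       [-0.02040778, -0.84994221, -0.52648054,  0.46400409],
       [ 0.        ,  0.        ,  0.        ,  1.        ]])}
top {'camera_matrix': array([[522.06961593,   0.        , 318.37979719],
       [  0.        , 522.06961593, 237.84787773],
       [  0.        ,   0.        ,   1.        ]]), 'world_from_camera': array([[-4.01211032e-03, -9.96626903e-01,  8.19677883e-02,
         4.98752089e-01],
       [-9.99991618e-01,  3.93166207e-03, -1.14284521e-03,
         4.31294397e-02],
       [ 8.16720635e-04, -8.19716865e-02, -9.96634324e-01,
         8.51679272e-01],
       [ 0.00000000e+00,  0.00000000e+00,  0.00000000e+00,
         1.00000000e+00]])}
```

View pics/top0.png

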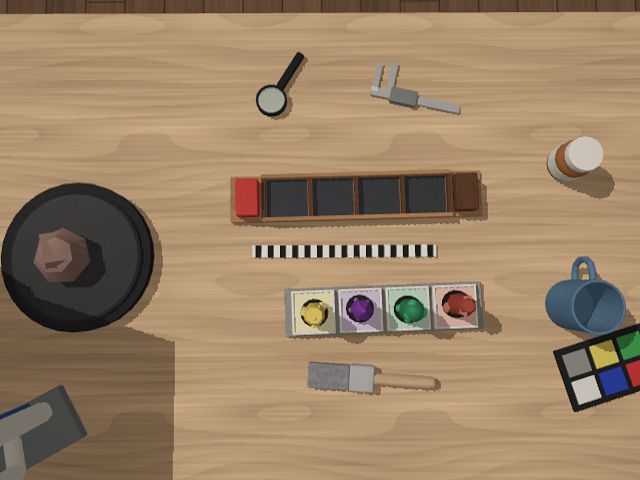

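View pics/side0.png

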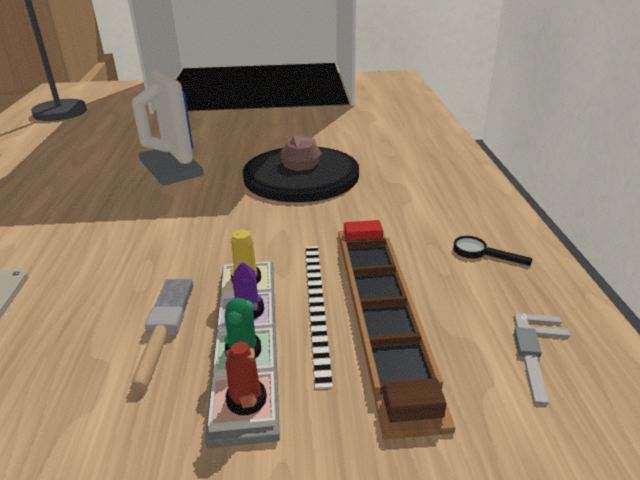

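```bash
python3 - <<'E'
import cv2
t=cv2.imread("pics/top0.png"); 
cv2.imwrite("pics/t_rack.png",cv2.resize(t[165:230,225:487],None,fx=3,fy=3,interpolation=cv2.INTER_CUBIC))
cv2.imwrite("pics/t_q.png",cv2.resize(t[275:345,280:490],None,fx=3.8,fy=3.8,interpolation=cv2.INTER_CUBIC))
s=cv2.imread("pics/side0.png")
cv2.imwrite("pics/s_q.png",cv2.resize(s[220:440,200:290],None,fx=2.7,fy=2.7,interpolation=cv2.INTER_CUBIC))
E
```

```text
(no output)
```

View pics/t_rack.png

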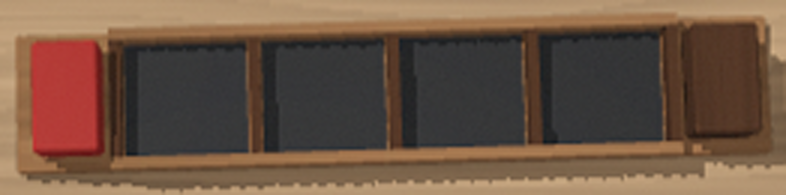

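View pics/t_q.png

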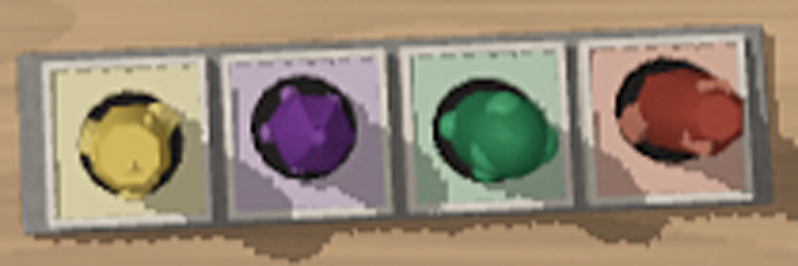

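View pics/s_q.png

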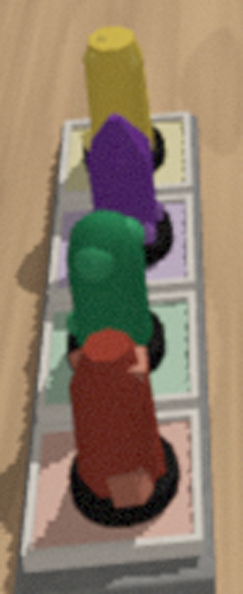

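```bash
cat > h.py <<'E'
import numpy as np, cv2
from bench import r, optics
from scipy.spatial.transform import Rotation as R
def px2w(name,u,v,z):
    m=optics.camera_model(name);T=m["world_from_camera"];K=m["camera_matrix"]
    d=T[:3,:3]@np.linalg.solve(K,[u,v,1]);o=T[:3,3]
    return o+d*(z-o[2])/d[2]
def w2px(name,P):
    m=optics.camera_model(name);T=m["world_from_camera"];K=m["camera_matrix"]
    p=K@(T[:3,:3].T@(np.asarray(P,float)-T[:3,3])); return p[:2]/p[2]
def st():
    s=r.read_state();Rm=R.from_quat(s["eef_rot"]).as_matrix()
    print("t",round(s["time"],2),"pos",np.round(s["ee_pos"],4),"x",np.round(Rm[:,0],3),"y",np.round(Rm[:,1],3),"F",np.round(s["ft_force"],1),"w",round(float(s["width"]),4),"q",np.round(s["joint_positions"],2))
    return np.array(s["ee_pos"]),Rm
def go(tx,ty,tz,yaw=None):
    """shift in tool axes cm, to target"""
    p,Rm=st(); print("tool cm",np.round(Rm.T@(np.array([tx,ty,tz])-p)*100,2))
    if yaw is not None:
        a=np.degrees(np.arctan2(Rm[1,1],Rm[0,1])); print("jaw yaw",a)
E
python3 - <<'E'
from h import *
st()
for n,c,z in (("sul",(131.5,143),31),("ame",(304,127),29),("mal",(485,131),20),("jas",(667,110),17)):
    print(n,np.round(px2w("top",c[0]/3.8+280,c[1]/3.8+275,z/1000),4))
print("tray centers rim (21)")
for n,c in (("sul",(126,140)),("ame",(306,132)),("mal",(487,124)),("jas",(665,119))):
    print(n,np.round(px2w("top",c[0]/3.8+280,c[1]/3.8+275,.021),4))
for c in ((254,98),(393,92),(533,87)):
    print("div",np.round(px2w("top",c[0]/3+225,c[1]/3+165,.022),4))
print("red",px2w("top",66/3+225,97/3+165,.034),"dark",px2w("top",724/3+225,80/3+165,.034))
# side bases
for n,c in (("jas",(123,478)),):
    print(n,np.round(px2w("side",c[0]/2.7+200,c[1]/2.7+220,.031),4))
E
```

```text
t 0.1 pos [ 0.1958 -0.5931  0.2051] x [-0.     0.001 -1.   ] y [ 0.314 -0.95  -0.001] F [ 0.4 -0.3 -0.3] w 0.087 q [ 1.23  0.33 -0.06  1.46  0.02  1.35 -0.09]
sul [0.4493 0.0485 0.031 ]
ame [ 0.4554 -0.0225  0.029 ]
mal [ 0.453  -0.0985  0.02  ]
jas [ 0.4612 -0.1752  0.017 ]
tray centers rim (21)
sul [0.4499 0.0509 0.021 ]
ame [ 0.4529 -0.0239  0.021 ]
mal [ 0.4559 -0.0992  0.021 ]
jas [ 0.4577 -0.1732  0.021 ]
div [0.6317 0.0559 0.022 ]
div [ 0.6347 -0.0185  0.022 ]
div [ 0.6371 -0.0935  0.022 ]
red [0.63073395 0.15481536 0.034     ] dark [ 0.63844743 -0.19237098  0.034     ]
jas [ 0.4633 -0.183   0.031 ]
```

```bash
python3 - <<'E'
from h import *
Q={"s":(.4493,.0485),"a":(.4554,-.0225),"m":(.453,-.0985),"j":(.4612,-.1755)}
C=[(.6304,.0937),(.6331,.0188),(.6358,-.0562),(.6385,-.1311)]
yaw=0.036
for n in("top","side"):
    im=cv2.imread(f"pics/{n}0.png");im=cv2.resize(im,None,fx=4,fy=4,interpolation=cv2.INTER_CUBIC)
    def poly(P,col):
        pts=np.array([w2px(n,p)*4+2 for p in P]).round().astype(int);cv2.polylines(im,[pts],True,col,1)
    for x,y in Q.values():
        for z in (.017,.031):
            poly([(x+.022*np.cos(a),y+.022*np.sin(a),z) for a in np.linspace(0,6.28,40)],(255,255,0))
        poly([(x+.0165*np.cos(a),y+.0165*np.sin(a),.085) for a in np.linspace(0,6.28,40)],(255,255,255))
    c,s=np.cos(yaw),np.sin(yaw)
    for x,y in C:
        for z,col in ((.022,(0,255,0)),(.01,(0,255,255))):
            poly([(x+c*a-s*b,y+s*a+c*b,z) for a,b in((.032,.0345),(.032,-.0345),(-.032,-.0345),(-.032,.0345))],col)
    if n=="top":
        cv2.imwrite("pics/ov_q.png",im[1100:1380,1120:1920]);cv2.imwrite("pics/ov_r.png",cv2.resize(im[660:920,900:1960],(795,195)))
    else: cv2.imwrite("pics/ov_s.png",cv2.resize(im[880:1800,800:1850],(684,600)))
E
```

```text
(no output)
```

View pics/ov_q.png

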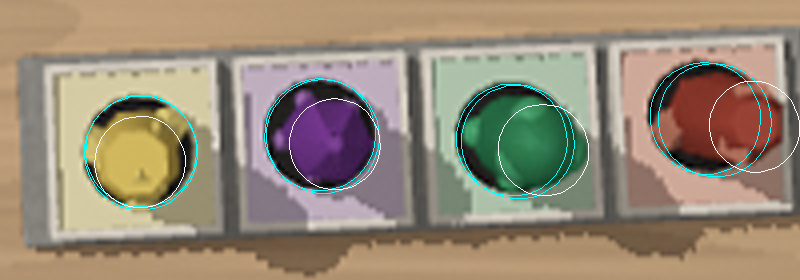

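View pics/ov_r.png

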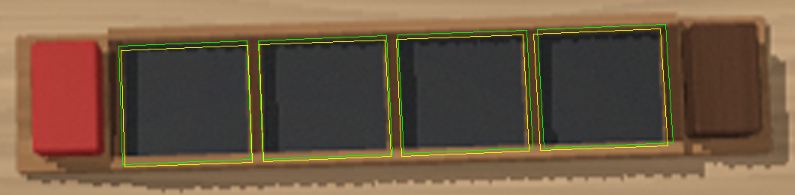

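View pics/ov_s.png

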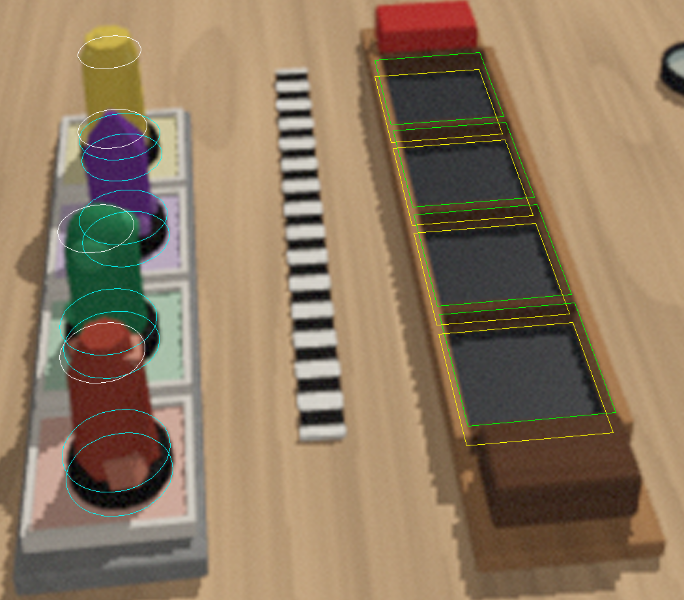

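```bash
python3 -m inch '[{"translation":[0,-1.4,-5.3],"spin":-5.3},{"translation":[0,-1.4,-5.3],"spin":-5.3},{"translation":[0,-1.4,-5.3],"spin":-5.3},{"translation":[0,-1.4,-5.3],"spin":-5.3},{"translation":[0,-1.4,-5.3],"spin":-5.3},{"translation":[0,-1.4,-5.3],"spin":-5.3},{"translation":[0,0,0],"spin":0}]' 0 && python3 -c "
from h import *
go(.4493,.0485,.18,1)"
```

```text
time: 0.98
ee_pos: [0.4237, -0.3488, 0.2018]
eef_rot: [-0.638, -0.307, 0.639, -0.302]
ft_force: [0.1, -0.7, -0.9]
width: 0.0867
t 0.97 pos [ 0.4237 -0.3488  0.2018] x [-0.004  0.005 -1.   ] y [ 0.777 -0.629 -0.006] F [ 0.1 -0.7 -0.9] w 0.0867 q [ 0.9   0.19 -0.33  1.65  0.06  1.32 -0.12]
tool cm [  2.36 -22.98 -32.49]
jaw yaw -38.966553971589725
```

```bash
python3 -m inch '[{"translation":[0,-1.25,-4.8],"spin":-5.1},{"translation":[0,-1.25,-4.8],"spin":-5.1},{"translation":[0,-1.25,-4.8],"spin":-5.1},{"translation":[0,-1.25,-4.8],"spin":-5.1},{"translation":[0,-1.25,-4.8],"spin":-5.1},{"translation":[0,-1.25,-4.8],"spin":-5.1},{"translation":[0,-1.25,-4.8],"spin":-5.1},{"translation":[0,-1.25,-4.8],"spin":-5.1},{"translation":[0,0,0],"spin":0}]' 0 && python3 -c "
from h import *
go(.4493,.0485,.17,1)"
```

```text
time: 2.1
ee_pos: [0.4654, 0.0412, 0.2011]
eef_rot: [0.489, 0.513, -0.491, 0.507]
ft_force: [0.2, 0.3, 0.3]
width: 0.0867
t 2.1 pos [0.4654 0.0412 0.2011] x [-0.007  0.004 -1.   ] y [ 0.999  0.04  -0.007] F [0.2 0.3 0.3] w 0.0867 q [ 0.52  0.03 -0.71  1.83  0.02  1.3  -0.15]
tool cm [ 3.13 -1.56 -0.78]
jaw yaw 2.2924931884769233
```

```bash
python3 -m inch '[{"translation":[1.5,-0.8,-0.4],"spin":0},{"translation":[1.6,-0.8,-0.4],"spin":0},{"translation":[0,0,0],"spin":0}]' 0 && python3 - <<'E'
from h import *
go(.4493,.0485,.065)
for n in("side","top"):
    cv2.imwrite(f"pics/{n}1.png",optics.camera(n)[:,:,::-1])
E
```

```text
time: 2.48
ee_pos: [0.4492, 0.0446, 0.1693]
eef_rot: [0.491, 0.511, -0.493, 0.505]
ft_force: [0.3, -0.3, -0.2]
width: 0.0874
t 2.48 pos [0.4492 0.0446 0.1693] x [-0.007  0.003 -1.   ] y [ 0.999  0.032 -0.007] F [ 0.3 -0.3 -0.2] w 0.0874 q [ 0.52  0.02 -0.71  1.91  0.01  1.23 -0.16]
tool cm [10.43  0.1  -0.36]
```

View pics/side1.png

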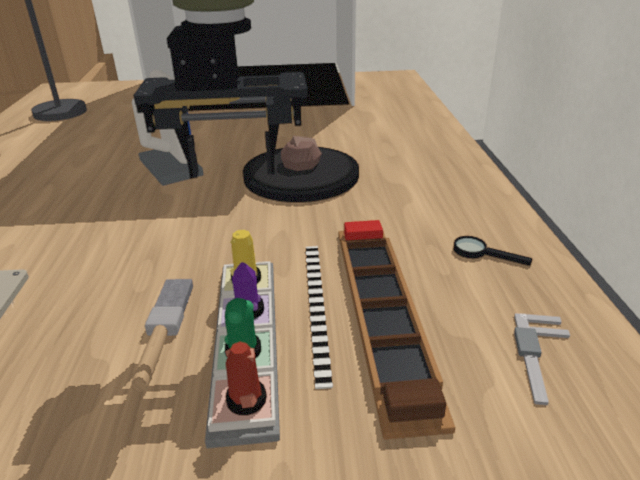

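View pics/top1.png

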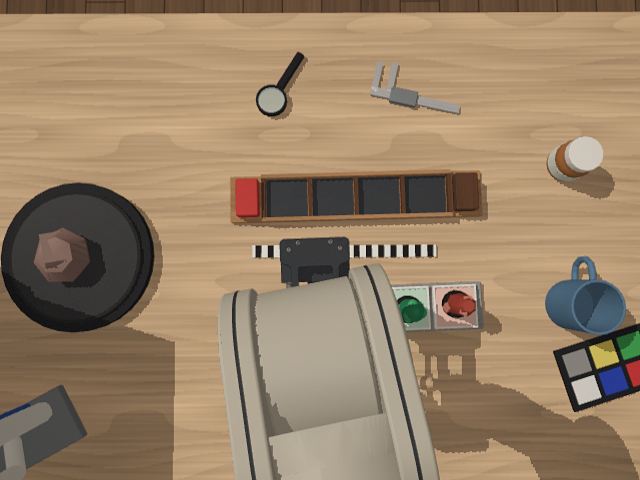

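```bash
python3 -m inch '[{"translation":[2.5,0,-0.1],"spin":0},{"translation":[2.6,0,-0.1],"spin":0},{"translation":[2.6,0,-0.1],"spin":0},{"translation":[2.0,0,0],"spin":0},{"translation":[0.5,0,0],"spin":0},{"translation":[0,0,0],"spin":0}]' 0 && python3 - <<'E'
from h import *
go(.4493,.0485,.065)
for n in("side",):
    cv2.imwrite(f"pics/{n}2.png",cv2.resize(optics.camera(n)[90:290,140:390,::-1],None,fx=3,fy=3,interpolation=cv2.INTER_CUBIC))
E
```

```text
time: 3.32
ee_pos: [0.456, 0.0445, 0.0702]
eef_rot: [0.495, 0.507, -0.492, 0.506]
ft_force: [0.8, 0.1, 0.1]
width: 0.0869
t 3.33 pos [0.456  0.0445 0.0702] x [ 0.002  0.004 -1.   ] y [1.    0.024 0.002] F [0.8 0.1 0.1] w 0.0869 q [ 0.49  0.16 -0.72  2.01  0.12  1.01 -0.26]
tool cm [ 0.52 -0.66 -0.42]
```

View pics/side2.png

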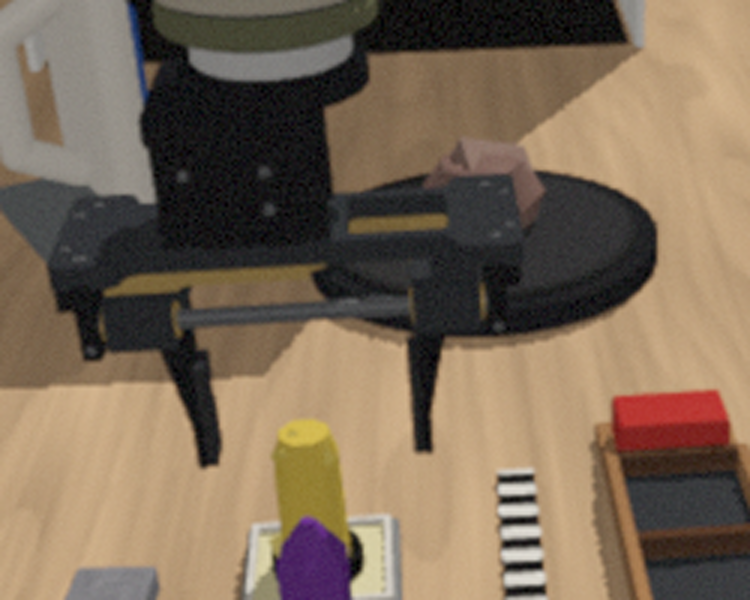

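```bash
python3 - <<'E'
from h import *
print("tipmid pred",w2px("side",[.456,.0445,.053]),"seen",317/3+140,90+458/3)
print("sul top pred",w2px("side",[.4493,.0485,.095]),"seen",303/3+140,90+433/3)
print("base center pred",w2px("side",[.4493,.0485,.031]))
for n,p in(("s",(.4493,.0485)),("a",(.4554,-.0225)),("m",(.453,-.0985)),("j",(.4612,-.1755))): print(n,w2px("side",[*p,.095]),w2px("top",[*p,.095]))
E
```

```text
tipmid pred [248.37220627 260.04055759] seen 245.66666666666669 242.66666666666666
sul top pred [240.67149879 233.03732612] seen 241.0 234.33333333333334
base center pred [245.26017365 271.55467897]
s [240.67149879 233.03732612] [314.34973943 315.33821832]
a [241.79255916 261.98983375] [363.71495143 310.85592663]
m [235.27155693 299.88441111] [416.5925384  312.32254797]
j [237.71105936 347.04696446] [469.97595583 306.35799855]
```

```bash
python3 -m inch '[{"translation":[0,-0.7,-0.4],"spin":0},{"translation":[0,0,0],"spin":0},{"translation":[0,0,0],"spin":0},{"translation":[0,0,0],"spin":0},{"translation":[0,0,0],"spin":0}]' 0.4 && python3 - <<'E'
from h import *
go(.4493,.0485,.065)
for n in("side",):
    cv2.imwrite(f"pics/{n}3.png",cv2.resize(optics.camera(n)[90:290,140:390,::-1],None,fx=3,fy=3,interpolation=cv2.INTER_CUBIC))
E
```

```text
time: 4.0
ee_pos: [0.4499, 0.0485, 0.0724]
eef_rot: [0.496, 0.505, -0.492, 0.507]
ft_force: [0.5, -0.5, 0.9]
width: 0.0537
t 4.0 pos [0.4499 0.0485 0.0724] x [ 0.006  0.003 -1.   ] y [1.    0.024 0.006] F [ 0.5 -0.5  0.9] w 0.0537 q [ 0.49  0.14 -0.72  2.03  0.1   1.01 -0.26]
tool cm [ 0.74 -0.06 -0.  ]
```

View pics/side3.png

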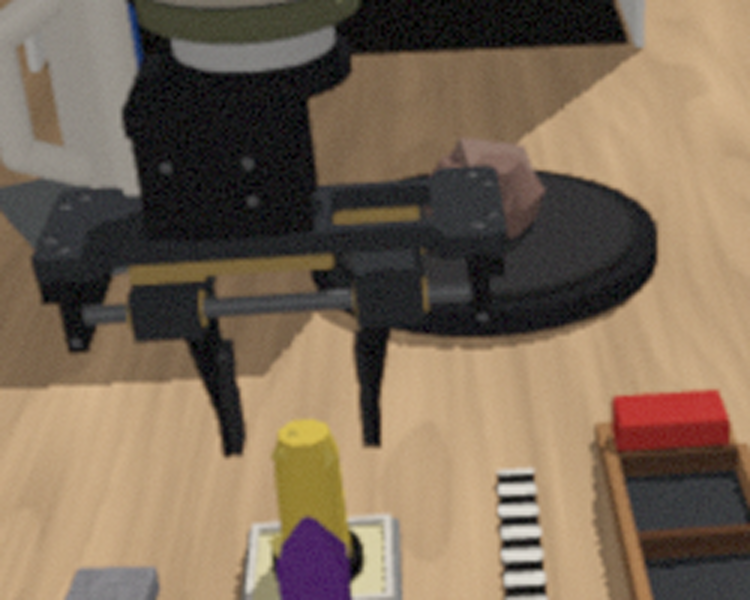

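```bash
python3 - <<'E'
from h import *
for dy in(-.037,0,.037): print("body bottom pred",w2px("side",[.4499,.0485+dy,.125]))
print("ends", w2px("side",[.355,.0485,.125]),w2px("side",[.545,.0485,.125]), "seen posts",78/3+140,90+345/3,483/3+140,90+318/3)
print("tips", w2px("side",[.4499-.03,.0485,.0554]),w2px("side",[.4499+.03,.0485,.0554]),"seen",232/3+140,90+455/3,372/3+140,90+445/3)
# solve height/y of tips from the seen pixels
for z in(.055,.065,.075,.085,.095): print(z,px2w("side",232/3+140,90+455/3,z),px2w("side",372/3+140,90+445/3,z))
im=optics.camera("top");cv2.imwrite("pics/top3.png",cv2.resize(im[200:360,240:440,::-1],None,fx=4,fy=4,interpolation=cv2.INTER_CUBIC))
E
```

```text
body bottom pred [236.79765924 227.71884942]
body bottom pred [238.82264549 213.69271721]
body bottom pred [240.67488719 200.86310571]
ends [166.73179444 217.23572978] [310.20150341 210.18469661] seen posts 166.0 205.0 301.0 196.0
tips [222.42733901 258.39900343] [265.47575866 256.12506562] seen 217.33333333333331 241.66666666666666 264.0 238.33333333333334
0.055 [0.40800535 0.09469497 0.055     ] [0.47637989 0.09734918 0.055     ]
0.065 [0.4109442  0.07830019 0.065     ] [0.47764701 0.0808895  0.065     ]
0.075 [0.41388305 0.06190541 0.075     ] [0.47891412 0.06442983 0.075     ]
0.085 [0.4168219  0.04551062 0.085     ] [0.48018124 0.04797015 0.085     ]
0.095 [0.41976074 0.02911584 0.095     ] [0.48144836 0.03151047 0.095     ]
```

View pics/top3.png

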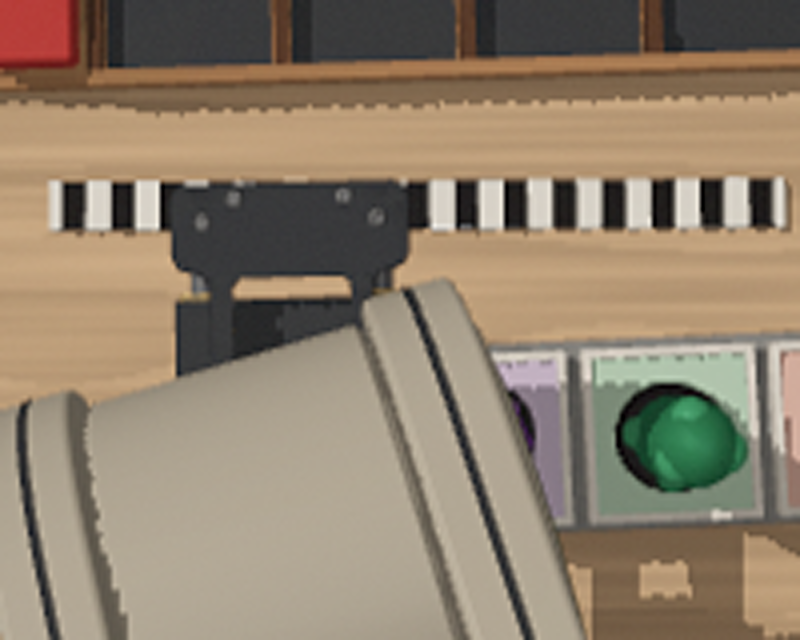

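```bash
python3 -m inch '[{"translation":[0,0,0],"spin":0},{"translation":[0,0,0],"spin":0},{"translation":[0,0,0],"spin":0},{"translation":[0.8,0,0],"spin":0},{"translation":[0.8,0,0],"spin":0},{"translation":[0.4,0,0],"spin":0},{"translation":[0,0,0],"spin":0}]' 0 && python3 - <<'E'
from h import *
go(.4493,.0485,.047)
for n in("side",):
    cv2.imwrite(f"pics/{n}4.png",cv2.resize(optics.camera(n)[90:290,140:390,::-1],None,fx=3,fy=3,interpolation=cv2.INTER_CUBIC))
E
```

```text
time: 4.97
ee_pos: [0.4495, 0.0485, 0.0503]
eef_rot: [0.496, 0.506, -0.492, 0.506]
ft_force: [-0.3, -0.5, -1.3]
width: 0.0872
t 4.97 pos [0.4495 0.0485 0.0503] x [ 0.004  0.004 -1.   ] y [1.    0.024 0.005] F [-0.3 -0.5 -1.3] w 0.0872 q [ 0.47  0.17 -0.72  2.05  0.14  0.96 -0.29]
tool cm [ 0.33 -0.02  0.  ]
```

View pics/side4.png

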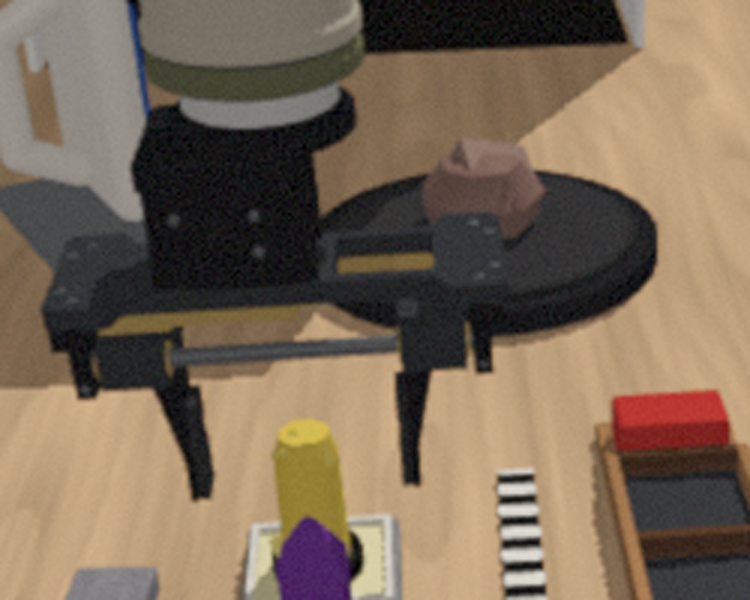

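```bash
python3 -m inch '[{"translation":[-0.2,0,0],"spin":0},{"translation":[0,0,0],"spin":0},{"translation":[0,0,0],"spin":0},{"translation":[0,0,0],"spin":0},{"translation":[0,0,0],"spin":0},{"translation":[0,0,0],"spin":0}]' 1 15 && python3 - <<'E'
from h import *
st()
for n in("side",):
    cv2.imwrite(f"pics/{n}5.png",cv2.resize(optics.camera(n)[90:290,140:390,::-1],None,fx=3,fy=3,interpolation=cv2.INTER_CUBIC))
E
```

```text
time: 5.78
ee_pos: [0.4501, 0.0485, 0.0533]
eef_rot: [0.496, 0.505, -0.492, 0.507]
ft_force: [0.3, 0.8, -0.7]
width: 0.0348
t 5.78 pos [0.4501 0.0485 0.0533] x [ 0.006  0.003 -1.   ] y [1.    0.024 0.006] F [ 0.3  0.8 -0.7] w 0.0348 q [ 0.48  0.17 -0.72  2.05  0.13  0.97 -0.29]
```

View pics/side5.png

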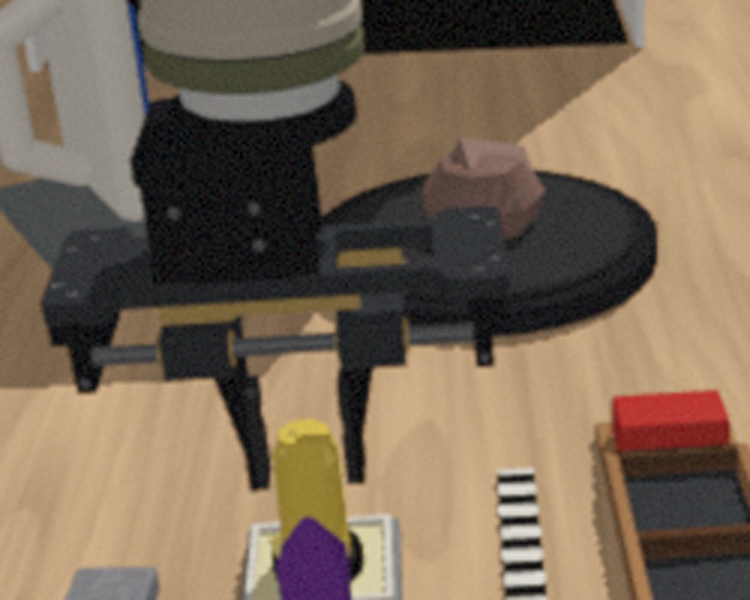

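```bash
python3 -m inch '[{"translation":[0,0,0],"spin":0},{"translation":[0,0,0],"spin":0}]' 1 15; python3 -m inch '[{"translation":[-0.5,0,0],"spin":0},{"translation":[-0.5,0,0],"spin":0},{"translation":[0,0,0],"spin":0}]' 1 15 ; python3 - <<'E'
from h import *
st()
for n in("side",):
    cv2.imwrite(f"pics/{n}6.png",cv2.resize(optics.camera(n)[90:290,140:390,::-1],None,fx=3,fy=3,interpolation=cv2.INTER_CUBIC))
E
```

```text
time: 6.08
ee_pos: [0.45, 0.0485, 0.0533]
eef_rot: [0.496, 0.505, -0.492, 0.507]
ft_force: [0.6, -0.1, 0.1]
width: 0.0313
time: 6.45
ee_pos: [0.4497, 0.0485, 0.0638]
eef_rot: [0.496, 0.505, -0.492, 0.506]
ft_force: [-0.4, 0.2, -2.3]
width: 0.0311
t 6.45 pos [0.4497 0.0485 0.0638] x [ 0.005  0.003 -1.   ] y [1.    0.024 0.005] F [-0.4  0.2 -2.3] w 0.0311 q [ 0.48  0.15 -0.72  2.04  0.12  0.99 -0.27]
```

View pics/side6.png

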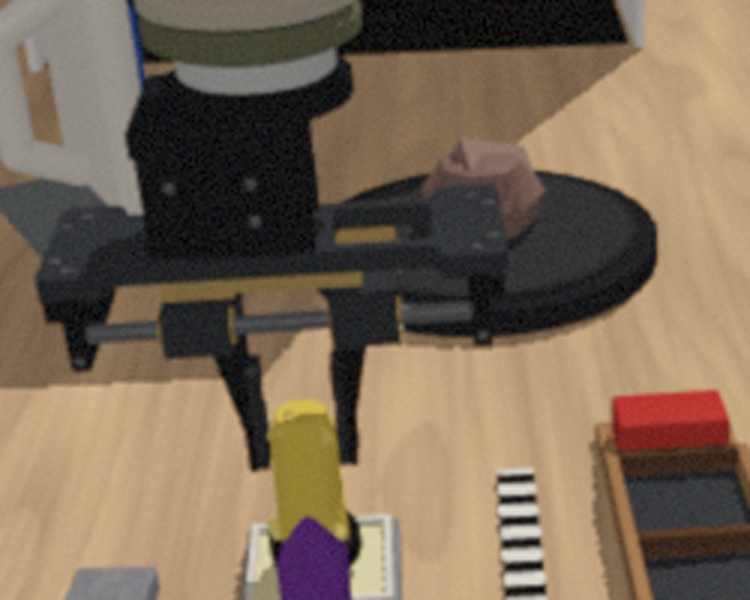

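```bash
python3 -m inch '[{"translation":[0.6,0,0],"spin":0},{"translation":[0.3,0,0],"spin":0},{"translation":[0.1,0,0],"spin":0},{"translation":[0,0,0],"spin":0}]' ; python3 -m inch '[{"translation":[0,0,0],"spin":0},{"translation":[0,0,0],"spin":0},{"translation":[0,0,0],"spin":0},{"translation":[0,0,0],"spin":0}]' 0.4;  python3 - <<'E'
from h import *
st()
for n in("side",):
    cv2.imwrite(f"pics/{n}7.png",cv2.resize(optics.camera(n)[90:290,140:390,::-1],None,fx=3,fy=3,interpolation=cv2.INTER_CUBIC))
E
```

```text
time: 7.0
ee_pos: [0.4496, 0.0484, 0.0533]
eef_rot: [0.496, 0.506, -0.492, 0.506]
ft_force: [-2.2, -0.3, 3.7]
width: 0.0316
time: 7.5
ee_pos: [0.4499, 0.0486, 0.0532]
eef_rot: [0.496, 0.506, -0.492, 0.506]
ft_force: [0.2, -0.3, -1.0]
width: 0.0516
t 7.5 pos [0.4499 0.0486 0.0532] x [ 0.005  0.003 -1.   ] y [1.    0.024 0.005] F [ 0.2 -0.3 -1. ] w 0.0516 q [ 0.48  0.17 -0.72  2.05  0.13  0.97 -0.29]
```

View pics/side7.png

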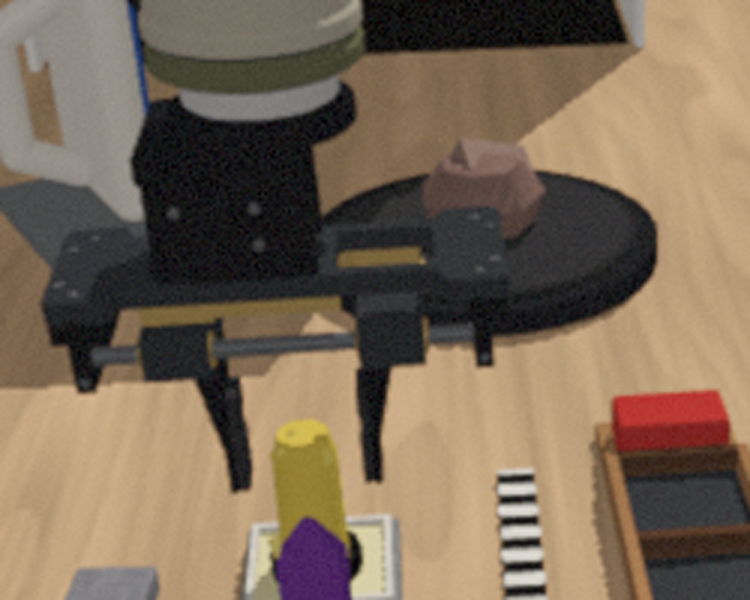

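```bash
python3 -m inch '[{"translation":[0.6,0,0],"spin":0},{"translation":[0.3,0,0],"spin":0},{"translation":[0,0,0],"spin":0}]' ; python3 -m inch '[{"translation":[0,0,0],"spin":0},{"translation":[0,0,0],"spin":0},{"translation":[0,0,0],"spin":0},{"translation":[0,0,0],"spin":0}]' 1 15;  python3 -m inch '[{"translation":[0,0,0],"spin":0},{"translation":[0,0,0],"spin":0}]'; python3 - <<'E'
from h import *
st()
for n in("side",):
    cv2.imwrite(f"pics/{n}8.png",cv2.resize(optics.camera(n)[90:290,140:390,::-1],None,fx=3,fy=3,interpolation=cv2.INTER_CUBIC))
E
```

```text
time: 7.92
ee_pos: [0.4498, 0.0485, 0.0433]
eef_rot: [0.496, 0.506, -0.492, 0.506]
ft_force: [-0.7, -0.9, -0.8]
width: 0.0523
time: 8.43
ee_pos: [0.4498, 0.0485, 0.0434]
eef_rot: [0.496, 0.506, -0.492, 0.506]
ft_force: [0.3, 0.6, -1.6]
width: 0.0318
time: 8.68
ee_pos: [0.4498, 0.0486, 0.0434]
eef_rot: [0.496, 0.506, -0.492, 0.506]
ft_force: [0.2, 0.9, -1.1]
width: 0.0318
t 8.68 pos [0.4498 0.0486 0.0434] x [ 0.005  0.003 -1.   ] y [1.    0.024 0.005] F [ 0.2  0.9 -1.1] w 0.0318 q [ 0.47  0.19 -0.72  2.05  0.15  0.95 -0.3 ]
```

View pics/side8.png

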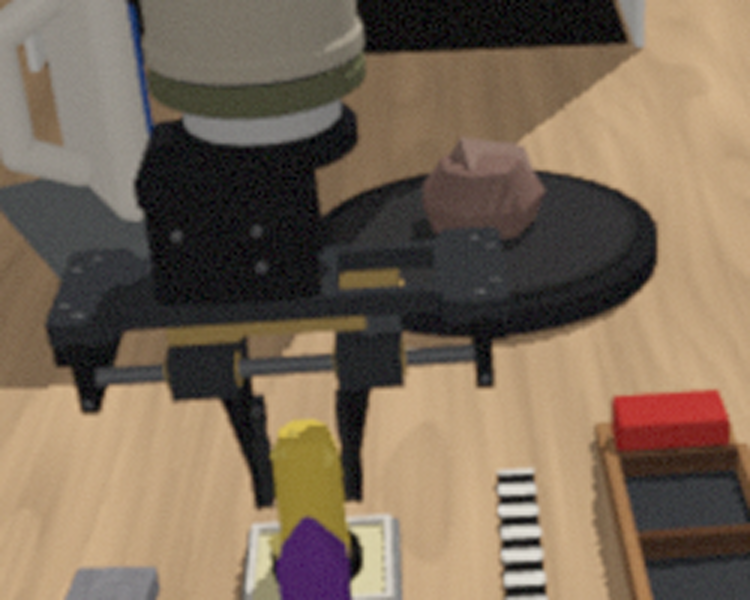

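```bash
python3 -m inch '[{"translation":[-0.6,0,0],"spin":0},{"translation":[-1.2,0,0],"spin":0},{"translation":[-1.8,0,0],"spin":0},{"translation":[-1.8,0,0],"spin":0},{"translation":[-1,0.8,-0.2],"spin":0},{"translation":[0,1.6,-0.5],"spin":0},{"translation":[0,2.5,-0.7],"spin":0},{"translation":[0,3,-0.7],"spin":0},{"translation":[0,3,-0.7],"spin":0},{"translation":[0,2.5,-0.5],"spin":0},{"translation":[0,1.6,-0.3],"spin":0},{"translation":[0,0.8,-0.2],"spin":0},{"translation":[0,0,0],"spin":0}]'; python3 - <<'E'
from h import *
go(.633,.0937,.07,1)
for n in("side","top"):
    cv2.imwrite(f"pics/{n}9.png",optics.camera(n)[:,:,::-1])
E
```

```text
time: 10.35
ee_pos: [0.6148, 0.0912, 0.1138]
eef_rot: [0.497, 0.504, -0.493, 0.506]
ft_force: [-0.1, 0.4, -1.6]
width: 0.032
t 10.35 pos [0.6148 0.0912 0.1138] x [ 0.006  0.002 -1.   ] y [1.    0.021 0.006] F [-0.1  0.4 -1.6] w 0.032 q [ 0.3   0.47 -0.68  1.56  0.31  1.21 -0.41]
tool cm [ 4.39  1.79 -0.21]
jaw yaw 1.1758288541098378
```

View pics/side9.png

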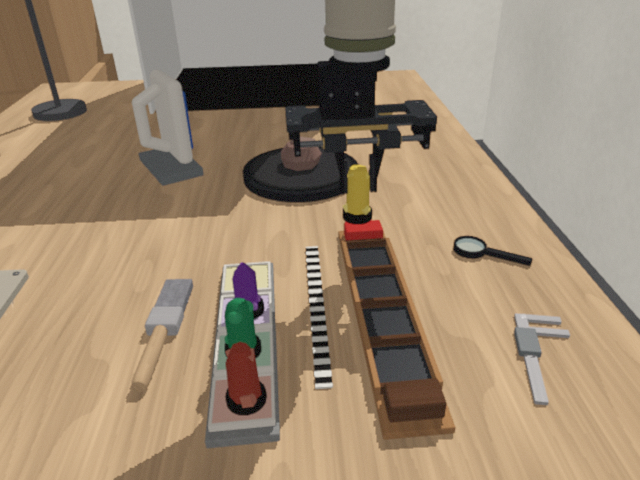

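View pics/top9.png

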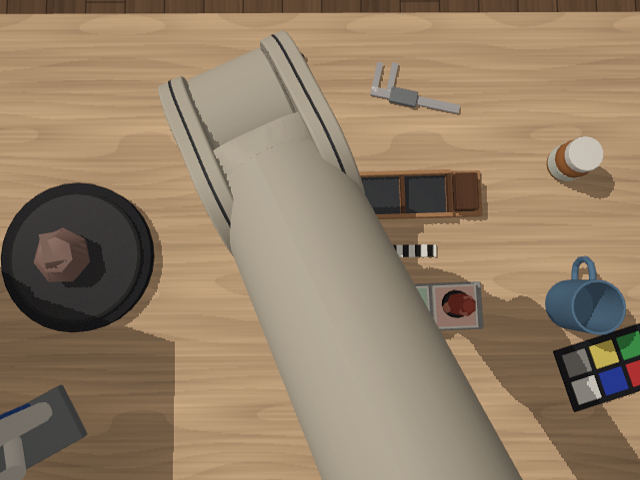

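```bash
python3 -c "
from h import *
print(w2px('side',(.6148,.0912,.0874)),w2px('side',(.6148,.0912,.165)))"
python3 -m inch '[{"translation":[0.5,0.9,-0.1],"spin":0},{"translation":[1.2,0.9,-0.1],"spin":0},{"translation":[1.2,0.3,0],"spin":0},{"translation":[1.0,0,0],"spin":0},{"translation":[0.5,0,0],"spin":0},{"translation":[0,0,0],"spin":0}]'; python3 - <<'E'
from h import *
go(.633,.0937,.0364,1)
for n in("side",):
    cv2.imwrite(f"pics/{n}10.png",cv2.resize(optics.camera(n)[140:340,290:490,::-1],None,fx=3,fy=3,interpolation=cv2.INTER_CUBIC))
E
```

```text
[357.80534895 216.60518223] [358.61267724 167.25326333]
time: 11.2
ee_pos: [0.6357, 0.0926, 0.0661]
eef_rot: [0.496, 0.504, -0.494, 0.506]
ft_force: [-0.8, -0.4, -1.7]
width: 0.0317
t 11.2 pos [0.6357 0.0926 0.0661] x [ 0.005  0.001 -1.   ] y [1.    0.02  0.005] F [-0.8 -0.4 -1.7] w 0.0317 q [ 0.27  0.56 -0.65  1.55  0.36  1.15 -0.44]
tool cm [ 2.97 -0.28 -0.11]
jaw yaw 1.1516189065136155
```

View pics/side10.png

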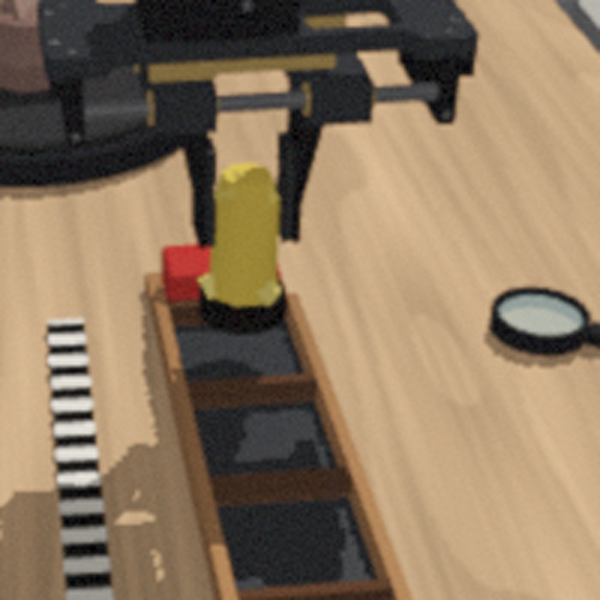

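```bash

python3 -m inch '[{"translation":[0.8,-0.15,-0.1],"spin":0},{"translation":[0.8,-0.1,0],"spin":0},{"translation":[0.6,0,0],"spin":0},{"translation":[0.4,0,0],"spin":0},{"translation":[0.1,0,0],"spin":0},{"translation":[0,0,0],"spin":0}]'; python3 - <<'E'
from h import *
go(.633,.0937,.0364,1)
for n in("side",):
    cv2.imwrite(f"pics/{n}11.png",cv2.resize(optics.camera(n)[140:340,290:490,::-1],None,fx=3,fy=3,interpolation=cv2.INTER_CUBIC))
E
```

```text
time: 12.0
ee_pos: [0.6337, 0.0938, 0.0386]
eef_rot: [0.497, 0.504, -0.493, 0.506]
ft_force: [0.1, 0.4, -1.7]
width: 0.032
t 12.0 pos [0.6337 0.0938 0.0386] x [ 0.006  0.001 -1.   ] y [1.    0.02  0.006] F [ 0.1  0.4 -1.7] w 0.032 q [ 0.26  0.58 -0.64  1.57  0.38  1.1  -0.45]
tool cm [ 0.22 -0.07  0.  ]
jaw yaw 1.1461050780740942
```

View pics/side11.png

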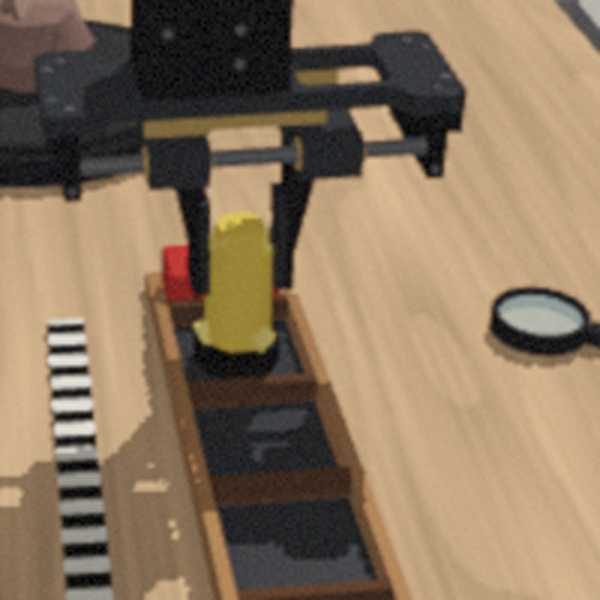

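```bash

python3 -m inch '[{"translation":[0.15,0,0],"spin":0},{"translation":[0,0,0],"spin":0}]'
```

```text
time: 12.3
ee_pos: [0.6342, 0.0939, 0.0388]
eef_rot: [0.497, 0.503, -0.493, 0.507]
ft_force: [-0.7, 0.4, -1.5]
width: 0.0319
```

```bash

python3 -m inch '[{"translation":[0.1,0,0],"spin":0},{"translation":[0,0,0],"spin":0}]'
```

```text
time: 12.55
ee_pos: [0.6345, 0.0939, 0.0385]
eef_rot: [0.497, 0.503, -0.493, 0.507]
ft_force: [-0.5, -0.7, -1.2]
width: 0.0316
```

```bash

python3 -m inch '[{"translation":[0.25,-0.1,0],"spin":0},{"translation":[0.1,0,0],"spin":0}]'
```

```text
time: 12.8
ee_pos: [0.6346, 0.0939, 0.038]
eef_rot: [0.498, 0.502, -0.492, 0.508]
ft_force: [-5.7, -0.8, 7.5]
width: 0.0316
```

```bash

python3 -m inch '[{"translation":[0,0,0],"spin":0},{"translation":[0,0,0],"spin":0},{"translation":[0,0,0],"spin":0},{"translation":[0,0,0],"spin":0}]' 0.35;  python3 - <<'E'
from h import *
st()
for n in("side",):
    cv2.imwrite(f"pics/{n}12.png",cv2.resize(optics.camera(n)[140:340,290:490,::-1],None,fx=3,fy=3,interpolation=cv2.INTER_CUBIC))
E
```

```text
time: 13.3
ee_pos: [0.6349, 0.094, 0.0377]
eef_rot: [0.498, 0.502, -0.492, 0.508]
ft_force: [-0.2, -0.5, 0.3]
width: 0.0554
t 13.3 pos [0.6349 0.094  0.0377] x [ 0.012  0.    -1.   ] y [1.    0.019 0.012] F [-0.2 -0.5  0.3] w 0.0554 q [ 0.26  0.58 -0.64  1.58  0.38  1.1  -0.46]
```

View pics/side12.png

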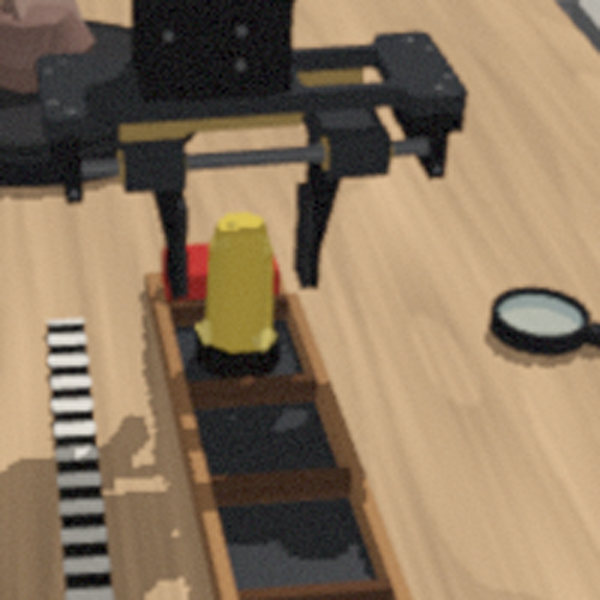

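```bash

python3 -m inch '[{"translation":[-2,0,0],"spin":0},{"translation":[-3,0,0],"spin":0},{"translation":[-3,-0.5,0.3],"spin":-0.3},{"translation":[-0.5,-2,1.3],"spin":-0.3},{"translation":[0,-4,2.5],"spin":-0.3},{"translation":[0,-4,2.5],"spin":0},{"translation":[0,-4,2.5],"spin":0},{"translation":[0,-3,1.8],"spin":0},{"translation":[0,-0.8,0.5],"spin":0},{"translation":[0,0,0],"spin":0}]' 0;  python3 - <<'E'
from h import *
go(.4554,-.0225,.0434,1)
for n in("side",):
    cv2.imwrite(f"pics/{n}13.png",optics.camera(n)[:,:,::-1])
E
```

```text
time: 14.6
ee_pos: [0.4534, -0.0269, 0.1344]
eef_rot: [0.496, 0.503, -0.485, 0.516]
ft_force: [-0.5, 0.9, -0.1]
width: 0.0869
t 14.6 pos [ 0.4534 -0.0269  0.1344] x [ 0.024 -0.002 -1.   ] y [0.999 0.038 0.024] F [-0.5  0.9 -0.1] w 0.0869 q [ 0.66  0.03 -0.71  1.97  0.03  1.12 -0.02]
tool cm [ 9.11 -0.01 -0.45]
jaw yaw 2.1763701269834153
```

View pics/side13.png

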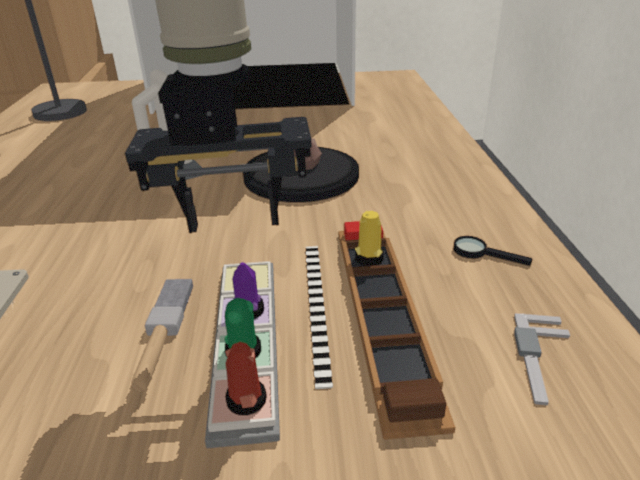

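```bash

python3 -m inch '[{"translation":[1.5,0,-0.2],"spin":0},{"translation":[2.2,0,-0.2],"spin":0},{"translation":[2.2,0,0],"spin":0},{"translation":[1.5,0,0],"spin":0},{"translation":[0.8,0,0],"spin":0},{"translation":[0.4,0,0],"spin":0},{"translation":[0,0,0],"spin":0}]' 0;  python3 - <<'E'
from h import *
go(.4554,-.0225,.0434,1)
for n in("side",):
    cv2.imwrite(f"pics/{n}14.png",cv2.resize(optics.camera(n)[120:320,140:390,::-1],None,fx=3,fy=3,interpolation=cv2.INTER_CUBIC))
E
```

```text
time: 15.52
ee_pos: [0.4586, -0.0168, 0.0429]
eef_rot: [0.495, 0.506, -0.482, 0.516]
ft_force: [0.5, -0.1, 0.8]
width: 0.0869
t 15.53 pos [ 0.4586 -0.0168  0.0429] x [ 0.024  0.004 -1.   ] y [0.999 0.045 0.024] F [ 0.5 -0.1  0.8] w 0.0869 q [ 0.61  0.19 -0.71  2.06  0.15  0.93 -0.13]
tool cm [-0.06 -0.34  0.56]
jaw yaw 2.604435715450769
```

View pics/side14.png

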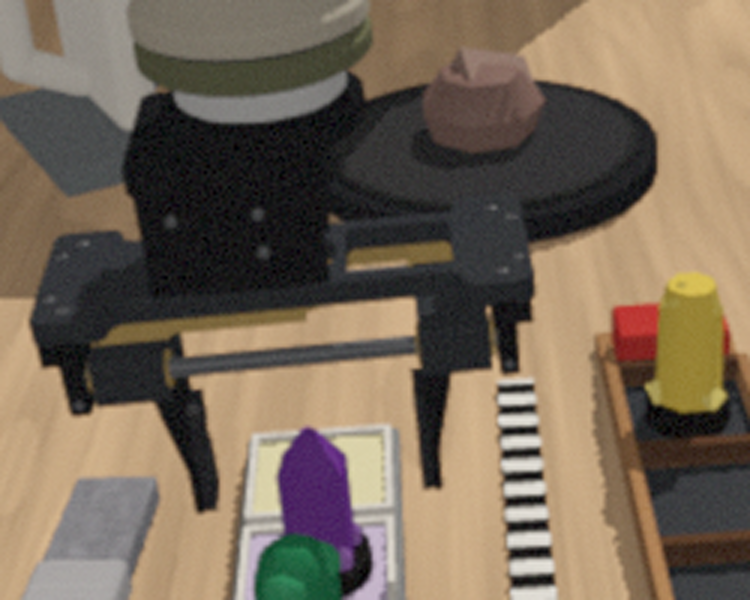

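```bash

python3 -m inch '[{"translation":[0,-0.35,0.6],"spin":0},{"translation":[0,0,0],"spin":0}]'; python3 -m inch '[{"translation":[0,0,0],"spin":0},{"translation":[0,0,0],"spin":0},{"translation":[0,0,0],"spin":0},{"translation":[0,0,0],"spin":0},{"translation":[0,0,0],"spin":0},{"translation":[0,0,0],"spin":0},{"translation":[0,0,0],"spin":0},{"translation":[0,0,0],"spin":0}]' 1 15;  python3 - <<'E'
from h import *
go(.4554,-.0225,.0434,1)
for n in("side",):
    cv2.imwrite(f"pics/{n}15.png",cv2.resize(optics.camera(n)[120:320,140:390,::-1],None,fx=3,fy=3,interpolation=cv2.INTER_CUBIC))
E
```

```text
time: 15.82
ee_pos: [0.4559, -0.0237, 0.0439]
eef_rot: [0.496, 0.505, -0.481, 0.517]
ft_force: [0.8, -0.5, 0.2]
width: 0.0868
time: 16.82
ee_pos: [0.4564, -0.0238, 0.0444]
eef_rot: [0.496, 0.505, -0.481, 0.517]
ft_force: [-0.1, -0.9, -0.7]
width: 0.0313
t 16.82 pos [ 0.4564 -0.0238  0.0444] x [ 0.027  0.003 -1.   ] y [0.999 0.045 0.027] F [-0.1 -0.9 -0.7] w 0.0313 q [ 0.63  0.17 -0.71  2.06  0.14  0.92 -0.11]
tool cm [ 0.09 -0.09 -0.13]
jaw yaw 2.5727249674930284
```

View pics/side15.png

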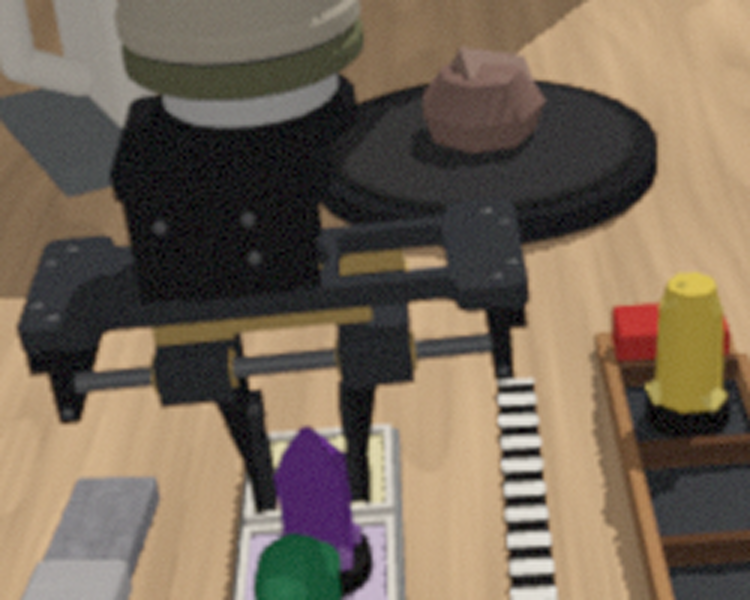

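```bash
python3 -m inch '[{"translation":[-0.6,0,0],"spin":0},{"translation":[-1.2,0,0],"spin":0},{"translation":[-1.8,0,0],"spin":0},{"translation":[-1.8,0,0],"spin":0},{"translation":[-1,0.8,-0.2],"spin":0},{"translation":[0,1.6,-0.3],"spin":0},{"translation":[0,2.5,-0.5],"spin":0},{"translation":[0,3,-0.6],"spin":0},{"translation":[0,3,-0.6],"spin":0},{"translation":[0,2.8,-0.5],"spin":0},{"translation":[0,2,-0.3],"spin":0},{"translation":[0,1.2,-0.2],"spin":0},{"translation":[0,0,0],"spin":0}]'; python3 - <<'E'
from h import *
go(.636,.0188,.066,1)
for n in("side",):
    cv2.imwrite(f"pics/{n}16.png",optics.camera(n)[:,:,::-1])
E
```

```text
time: 18.5
ee_pos: [0.629, 0.0168, 0.1176]
eef_rot: [0.496, 0.504, -0.482, 0.516]
ft_force: [-1.1, 0.2, -1.6]
width: 0.0309
t 18.5 pos [0.629  0.0168 0.1176] x [ 0.026  0.002 -1.   ] y [0.999 0.041 0.026] F [-1.1  0.2 -1.6] w 0.0309 q [ 0.42  0.47 -0.68  1.56  0.31  1.2  -0.27]
tool cm [ 5.18  0.57 -0.17]
jaw yaw 2.3769846620481743
```

View pics/side16.png

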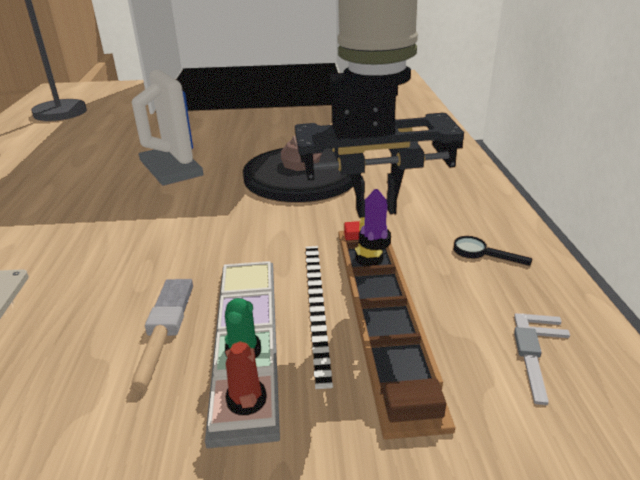

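```bash

python3 -m inch '[{"translation":[0.6,0.3,-0.1],"spin":0},{"translation":[1.4,0.2,-0.1],"spin":0},{"translation":[1.8,0,0],"spin":0},{"translation":[1.5,0,0],"spin":0},{"translation":[0.9,0,0],"spin":0},{"translation":[0.4,0,0],"spin":0},{"translation":[0,0,0],"spin":0}]'; python3 - <<'E'
from h import *
go(.636,.0188,.0385,1)
for n in("side",):
    cv2.imwrite(f"pics/{n}17.png",cv2.resize(optics.camera(n)[140:340,290:490,::-1],None,fx=3,fy=3,interpolation=cv2.INTER_CUBIC))
E
```

```text
time: 19.42
ee_pos: [0.6333, 0.0179, 0.0461]
eef_rot: [0.496, 0.504, -0.484, 0.516]
ft_force: [0.0, -1.1, -2.5]
width: 0.0313
t 19.43 pos [0.6333 0.0179 0.0461] x [ 0.023  0.001 -1.   ] y [0.999 0.041 0.023] F [ 0.  -1.1 -2.5] w 0.0313 q [ 0.4   0.55 -0.65  1.61  0.37  1.09 -0.31]
tool cm [ 0.77  0.25 -0.08]
jaw yaw 2.33441416348751
```

View pics/side17.png

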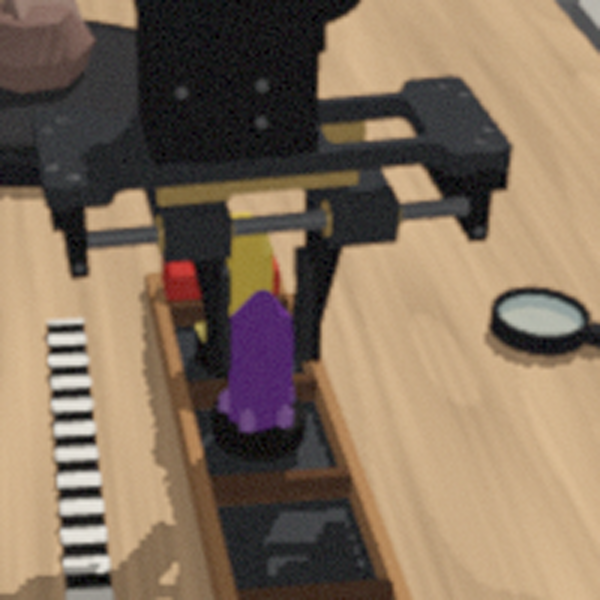

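```bash

python3 -m inch '[{"translation":[0.3,0.25,0],"spin":0},{"translation":[0.2,0,0],"spin":0},{"translation":[0.1,0,0],"spin":0},{"translation":[0,0,0],"spin":0}]'
```

```text
time: 19.98
ee_pos: [0.6372, 0.018, 0.0413]
eef_rot: [0.496, 0.504, -0.483, 0.516]
ft_force: [0.4, 0.7, -2.4]
width: 0.0316
```

```bash

python3 -m inch '[{"translation":[0.2,0,0],"spin":0}]'
```

```text
time: 20.1
ee_pos: [0.6374, 0.0181, 0.0394]
eef_rot: [0.496, 0.504, -0.483, 0.517]
ft_force: [0.3, -0.6, 3.0]
width: 0.0313
```

```bash

python3 -m inch '[{"translation":[0,0,0],"spin":0},{"translation":[0,0,0],"spin":0},{"translation":[0,0,0],"spin":0},{"translation":[0,0,0],"spin":0}]' 0.35;  python3 - <<'E'
from h import *
st()
for n in("side",):
    cv2.imwrite(f"pics/{n}18.png",cv2.resize(optics.camera(n)[140:340,290:490,::-1],None,fx=3,fy=3,interpolation=cv2.INTER_CUBIC))
E
```

```text
time: 20.6
ee_pos: [0.6379, 0.0182, 0.0401]
eef_rot: [0.497, 0.503, -0.483, 0.517]
ft_force: [-0.2, 0.1, -0.3]
width: 0.0555
t 20.6 pos [0.6379 0.0182 0.0401] x [ 0.028  0.001 -1.   ] y [0.999 0.041 0.028] F [-0.2  0.1 -0.3] w 0.0555 q [ 0.39  0.56 -0.65  1.6   0.38  1.08 -0.32]
```

View pics/side18.png

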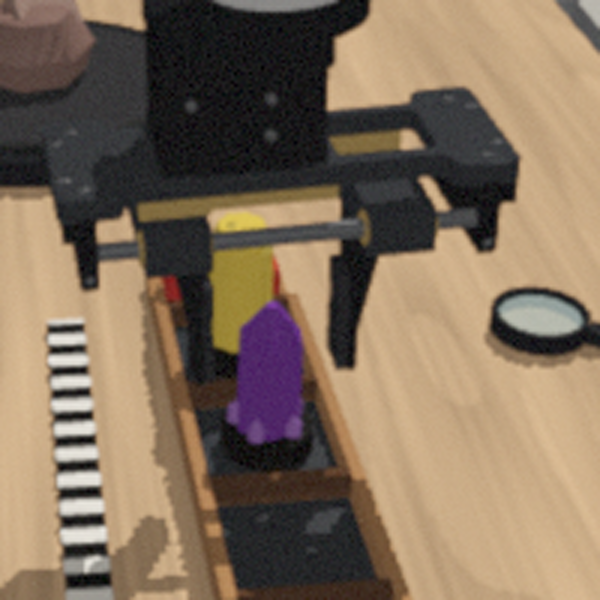

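```bash

python3 -m inch '[{"translation":[-1,0,0],"spin":0},{"translation":[-2,0,0],"spin":0},{"translation":[-2,0,0],"spin":0},{"translation":[-2,0,0],"spin":0},{"translation":[-0.8,-0.6,0.3],"spin":0},{"translation":[0,-1.5,0.9],"spin":0},{"translation":[0,-2.5,1.3],"spin":0},{"translation":[0,-2.5,1.3],"spin":0},{"translation":[0,-2.5,1.3],"spin":0},{"translation":[0,-2.5,1.3],"spin":0},{"translation":[0,-2.5,1.3],"spin":0},{"translation":[0,-2.2,1.2],"spin":0},{"translation":[0,-1.5,0.9],"spin":0},{"translation":[0,-0.6,0.4],"spin":0},{"translation":[0,0,0],"spin":0}]' 0;  python3 - <<'E'
from h import *
go(.4535,-.0985,.0434,1)
E
```

```text
time: 22.52
ee_pos: [0.4419, -0.0963, 0.121]
eef_rot: [0.497, 0.501, -0.484, 0.517]
ft_force: [0.4, 0.5, 0.1]
width: 0.0872
t 22.52 pos [ 0.4419 -0.0963  0.121 ] x [ 0.03  -0.002 -1.   ] y [0.999 0.038 0.03 ] F [0.4 0.5 0.1] w 0.0872 q [ 0.8   0.04 -0.69  2.    0.03  1.08  0.14]
tool cm [7.79 0.92 0.24]
jaw yaw 2.162154128139739
```

```bash

python3 -m inch '[{"translation":[1,0.3,0.2],"spin":0},{"translation":[1.8,0.2,0.2],"spin":0},{"translation":[1.8,0.2,0.1],"spin":0},{"translation":[1.4,0,0.1],"spin":0},{"translation":[0.8,0,0],"spin":0},{"translation":[0.4,0,0],"spin":0},{"translation":[0,0,0],"spin":0}]' 0;  python3 - <<'E'
from h import *
go(.4535,-.0985,.0434,1)
for n in("side",):
    cv2.imwrite(f"pics/{n}19.png",cv2.resize(optics.camera(n)[170:370,140:390,::-1],None,fx=3,fy=3,interpolation=cv2.INTER_CUBIC))
E
```

```text
time: 23.4
ee_pos: [0.4544, -0.0998, 0.0448]
eef_rot: [0.497, 0.503, -0.482, 0.518]
ft_force: [0.4, 0.5, 0.7]
width: 0.0874
t 23.4 pos [ 0.4544 -0.0998  0.0448] x [ 0.03  0.   -1.  ] y [0.999 0.041 0.03 ] F [0.4 0.5 0.7] w 0.0874 q [ 0.76  0.19 -0.68  2.05  0.14  0.93  0.05]
tool cm [ 0.14 -0.08 -0.13]
jaw yaw 2.37954404593831
```

View pics/side19.png

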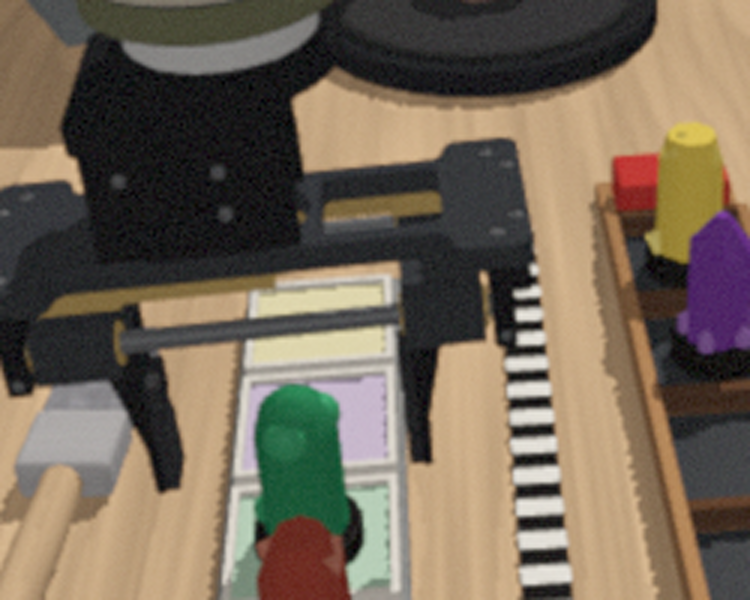

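```bash

python3 -m inch '[{"translation":[0,0,0],"spin":0},{"translation":[0,0,0],"spin":0},{"translation":[0,0,0],"spin":0},{"translation":[0,0,0],"spin":0},{"translation":[0,0,0],"spin":0},{"translation":[0,0,0],"spin":0},{"translation":[0,0,0],"spin":0},{"translation":[0,0,0],"spin":0}]' 1 15;  python3 - <<'E'
from h import *
go(.4535,-.0985,.0434,1)
for n in("side",):
    cv2.imwrite(f"pics/{n}20.png",cv2.resize(optics.camera(n)[170:370,140:390,::-1],None,fx=3,fy=3,interpolation=cv2.INTER_CUBIC))
E
```

```text
time: 24.45
ee_pos: [0.4553, -0.1002, 0.0463]
eef_rot: [0.497, 0.501, -0.482, 0.519]
ft_force: [0.8, -0.6, 0.0]
width: 0.0323
t 24.45 pos [ 0.4553 -0.1002  0.0463] x [ 0.033 -0.001 -0.999] y [0.999 0.041 0.033] F [ 0.8 -0.6  0. ] w 0.0323 q [ 0.76  0.18 -0.68  2.04  0.14  0.93  0.05]
tool cm [ 0.29 -0.19 -0.18]
jaw yaw 2.362665998943266
```

View pics/side20.png

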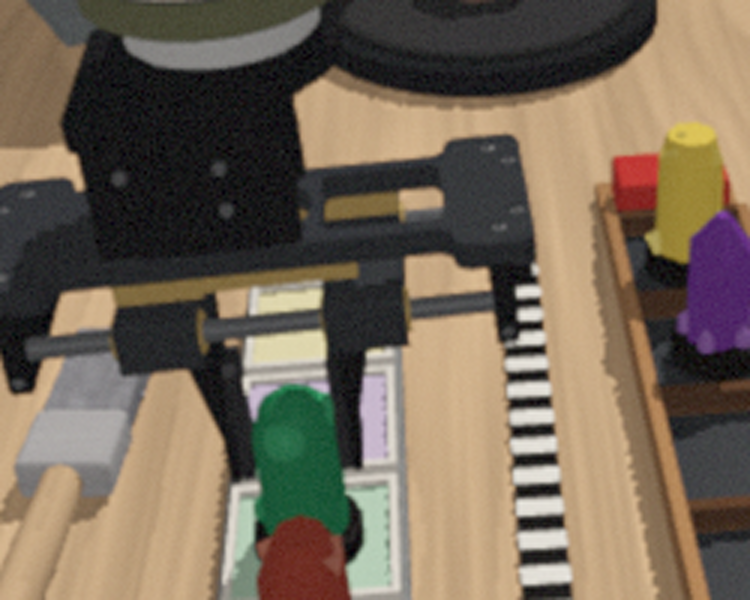

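```bash
python3 -m inch '[{"translation":[-0.6,0,0],"spin":0},{"translation":[-1.2,0,0],"spin":0},{"translation":[-1.8,0,0],"spin":0},{"translation":[-1.8,0,0],"spin":0},{"translation":[-1,0.8,-0.2],"spin":0},{"translation":[0,1.6,-0.3],"spin":0},{"translation":[0,2.8,-0.6],"spin":0},{"translation":[0,3,-0.6],"spin":0},{"translation":[0,3,-0.6],"spin":0},{"translation":[0,3,-0.6],"spin":0},{"translation":[0,2.2,-0.3],"spin":0},{"translation":[0,1.2,-0.3],"spin":0},{"translation":[0,0,0],"spin":0}]'; python3 - <<'E'
from h import *
go(.6385,-.0562,.041,1)
for n in("side",):
    cv2.imwrite(f"pics/{n}21.png",optics.camera(n)[:,:,::-1])
E
```

```text
time: 26.12
ee_pos: [0.637, -0.0535, 0.1134]
eef_rot: [0.497, 0.503, -0.483, 0.516]
ft_force: [0.0, 0.4, -1.4]
width: 0.0325
t 26.12 pos [ 0.637  -0.0535  0.1134] x [ 0.028  0.002 -1.   ] y [0.999 0.039 0.028] F [ 0.   0.4 -1.4] w 0.0325 q [ 0.52  0.49 -0.67  1.53  0.32  1.2  -0.16]
tool cm [ 7.24 -0.06  0.29]
jaw yaw 2.233669718967916
```

View pics/side21.png

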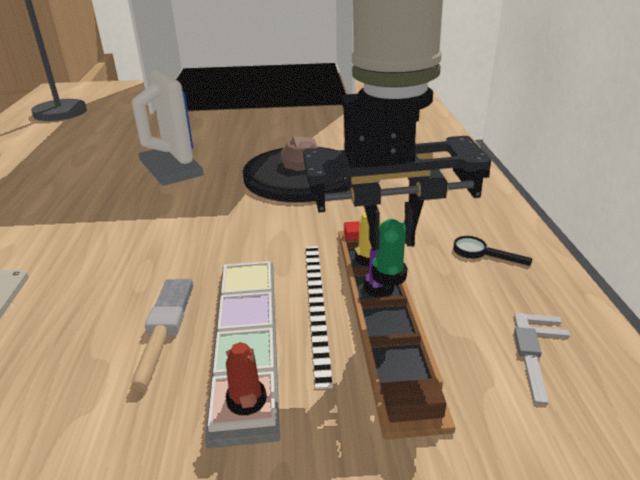

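```bash

python3 -m inch '[{"translation":[0.6,0,0.1],"spin":0},{"translation":[1.4,0,0.1],"spin":0},{"translation":[1.7,0,0.1],"spin":0},{"translation":[1.3,0,0],"spin":0},{"translation":[0.8,0,0],"spin":0},{"translation":[0.4,0,0],"spin":0},{"translation":[0,0,0],"spin":0}]'; python3 - <<'E'
from h import *
go(.6385,-.0562,.041,1)
for n in("side",):
    cv2.imwrite(f"pics/{n}22.png",cv2.resize(optics.camera(n)[190:390,290:490,::-1],None,fx=3,fy=3,interpolation=cv2.INTER_CUBIC))
E
```

```text
time: 27.05
ee_pos: [0.6362, -0.0586, 0.0462]
eef_rot: [0.497, 0.503, -0.484, 0.516]
ft_force: [-0.3, 0.1, -1.9]
width: 0.0327
t 27.05 pos [ 0.6362 -0.0586  0.0462] x [ 0.025  0.    -1.   ] y [0.999 0.037 0.025] F [-0.3  0.1 -1.9] w 0.0327 q [ 0.51  0.56 -0.64  1.59  0.37  1.09 -0.19]
tool cm [ 0.53  0.23 -0.24]
jaw yaw 2.1288614058815174
```

View pics/side22.png

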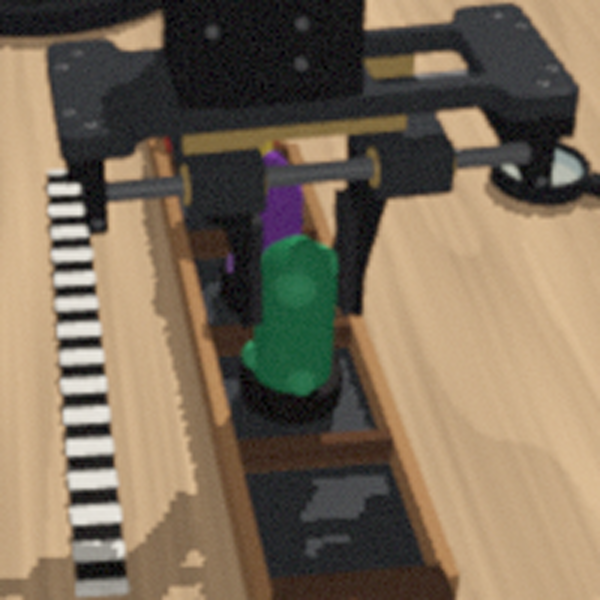

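```bash

python3 -m inch '[{"translation":[0.2,0.25,-0.2],"spin":0},{"translation":[0.1,0,0],"spin":0},{"translation":[0,0,0],"spin":0}]'
```

```text
time: 27.48
ee_pos: [0.6398, -0.0562, 0.0445]
eef_rot: [0.497, 0.502, -0.484, 0.516]
ft_force: [-0.8, -0.6, -2.3]
width: 0.0322
```

```bash

python3 -m inch '[{"translation":[0.2,0,0],"spin":0}]'
```

```text
time: 27.6
ee_pos: [0.64, -0.0562, 0.0427]
eef_rot: [0.497, 0.502, -0.484, 0.516]
ft_force: [-0.7, -0.2, -2.1]
width: 0.0322
```

```bash

python3 -m inch '[{"translation":[0.2,0,0],"spin":0}]'
```

```text
time: 27.72
ee_pos: [0.6402, -0.0562, 0.0412]
eef_rot: [0.497, 0.502, -0.484, 0.516]
ft_force: [-8.2, -0.7, 14.9]
width: 0.0321
```

```bash

python3 -m inch '[{"translation":[0,0,0],"spin":0},{"translation":[0,0,0],"spin":0},{"translation":[0,0,0],"spin":0},{"translation":[0,0,0],"spin":0}]' 0.35;  python3 - <<'E'
from h import *
st()
for n in("side",):
    cv2.imwrite(f"pics/{n}23.png",cv2.resize(optics.camera(n)[190:390,290:490,::-1],None,fx=3,fy=3,interpolation=cv2.INTER_CUBIC))
E
```

```text
time: 28.22
ee_pos: [0.6408, -0.0563, 0.0418]
eef_rot: [0.498, 0.501, -0.483, 0.517]
ft_force: [0.4, -0.1, 0.3]
width: 0.0555
t 28.23 pos [ 0.6408 -0.0563  0.0418] x [ 0.03 -0.   -1.  ] y [0.999 0.037 0.03 ] F [ 0.4 -0.1  0.3] w 0.0555 q [ 0.5   0.57 -0.64  1.59  0.37  1.08 -0.2 ]
```

View pics/side23.png

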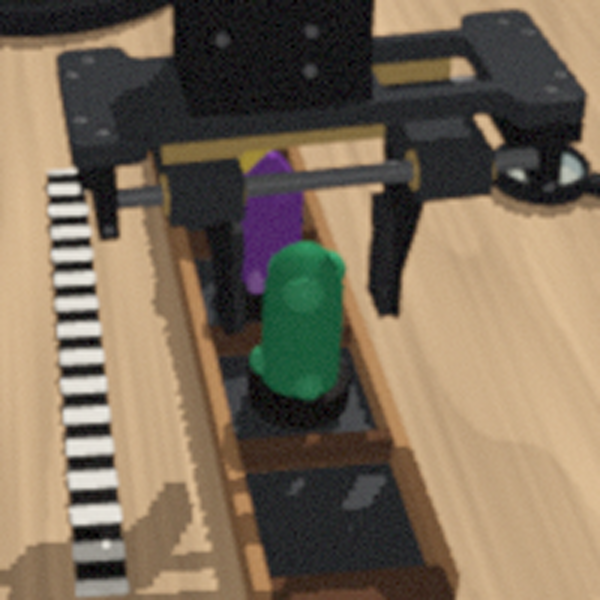

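```bash

python3 -m inch '[{"translation":[-1,0,0],"spin":0},{"translation":[-2,0,0],"spin":0},{"translation":[-2,0,0],"spin":0},{"translation":[-2,0,0],"spin":0},{"translation":[-0.8,-0.6,0.3],"spin":0},{"translation":[0,-1.5,0.9],"spin":0},{"translation":[0,-2.3,1.4],"spin":0},{"translation":[0,-2.3,1.4],"spin":0},{"translation":[0,-2.3,1.4],"spin":0},{"translation":[0,-2.3,1.4],"spin":0},{"translation":[0,-2.2,1.4],"spin":0},{"translation":[0,-1.8,1.2],"spin":0},{"translation":[0,-1.2,0.9],"spin":0},{"translation":[0,-0.5,0.4],"spin":0},{"translation":[0,0,0],"spin":0}]' 0;  python3 - <<'E'
from h import *
go(.461,-.1755,.0434,1)
for n in("side",):
    cv2.imwrite(f"pics/{n}24.png",optics.camera(n)[:,:,::-1])
E
```

```text
time: 30.15
ee_pos: [0.4541, -0.1787, 0.1154]
eef_rot: [0.498, 0.501, -0.488, 0.513]
ft_force: [0.2, -0.2, -0.2]
width: 0.0872
t 30.15 pos [ 0.4541 -0.1787  0.1154] x [ 0.021 -0.002 -1.   ] y [0.999 0.027 0.021] F [ 0.2 -0.2 -0.2] w 0.0872 q [ 0.91  0.14 -0.67  1.92  0.1   1.09  0.24]
tool cm [ 7.21  0.55 -0.32]
jaw yaw 1.570096995538372
```

View pics/side24.png

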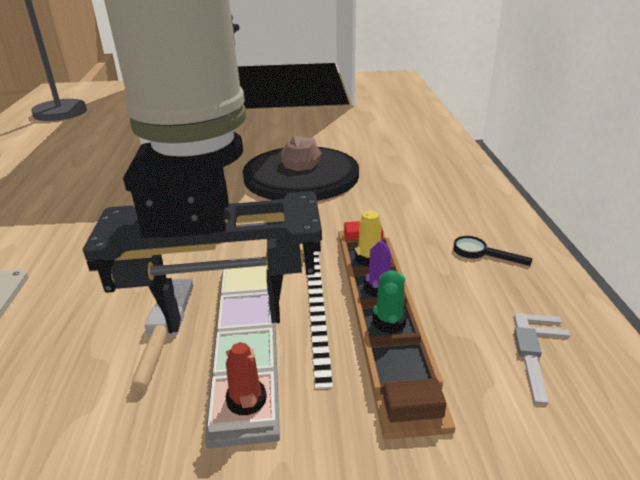

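```bash

python3 -m inch '[{"translation":[1,0.1,0],"spin":0},{"translation":[1.8,0.1,-0.1],"spin":0},{"translation":[1.8,0.1,0],"spin":0},{"translation":[1.2,0,0],"spin":0},{"translation":[0.7,0,0],"spin":0},{"translation":[0.3,0,0],"spin":0},{"translation":[0,0,0],"spin":0}]' 0;  python3 - <<'E'
from h import *
go(.461,-.1755,.0434,1)
for n in("side",):
    cv2.imwrite(f"pics/{n}25.png",cv2.resize(optics.camera(n)[220:420,140:390,::-1],None,fx=3,fy=3,interpolation=cv2.INTER_CUBIC))
E
```

```text
time: 31.08
ee_pos: [0.4597, -0.1745, 0.0413]
eef_rot: [0.497, 0.503, -0.487, 0.513]
ft_force: [-0.2, -0.2, -0.1]
width: 0.0868
t 31.07 pos [ 0.4597 -0.1745  0.0413] x [ 0.02   0.001 -1.   ] y [0.999 0.032 0.02 ] F [-0.2 -0.2 -0.1] w 0.0868 q [ 0.87  0.26 -0.65  1.98  0.19  0.95  0.16]
tool cm [-0.21  0.13  0.11]
jaw yaw 1.8160130703598731
```

View pics/side25.png

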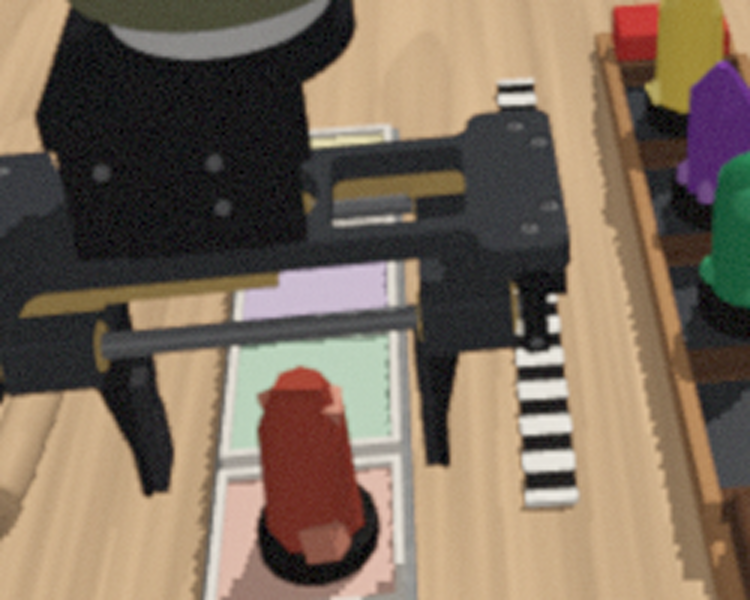

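```bash

python3 -m inch '[{"translation":[-0.2,0.1,0.1],"spin":0},{"translation":[0,0,0],"spin":0},{"translation":[0,0,0],"spin":0},{"translation":[0,0,0],"spin":0},{"translation":[0,0,0],"spin":0},{"translation":[0,0,0],"spin":0},{"translation":[0,0,0],"spin":0},{"translation":[0,0,0],"spin":0}]' 1 15;  python3 - <<'E'
from h import *
go(.461,-.1755,.0434,1)
for n in("side",):
    cv2.imwrite(f"pics/{n}26.png",cv2.resize(optics.camera(n)[220:420,140:390,::-1],None,fx=3,fy=3,interpolation=cv2.INTER_CUBIC))
E
```

```text
time: 32.12
ee_pos: [0.462, -0.1761, 0.0449]
eef_rot: [0.497, 0.502, -0.487, 0.514]
ft_force: [-0.0, -0.0, -2.0]
width: 0.0317
t 32.12 pos [ 0.462  -0.1761  0.0449] x [ 0.022 -0.001 -1.   ] y [0.999 0.031 0.022] F [-0. -0. -2.] w 0.0317 q [ 0.87  0.26 -0.65  1.97  0.18  0.95  0.16]
tool cm [ 0.15 -0.1  -0.06]
jaw yaw 1.8027670062773151
```

View pics/side26.png

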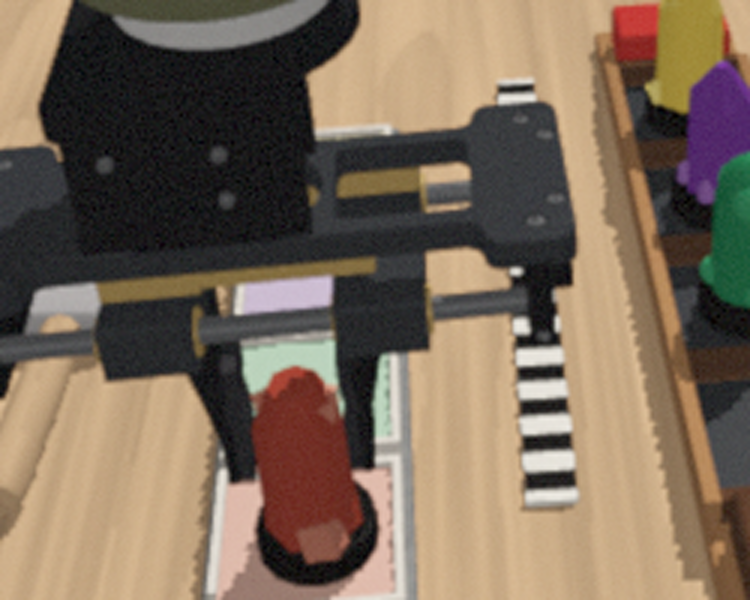

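```bash
python3 -m inch '[{"translation":[-0.6,0,0],"spin":0},{"translation":[-1.2,0,0],"spin":0},{"translation":[-1.8,0,0],"spin":0},{"translation":[-1.8,0,0],"spin":0},{"translation":[-1,0.8,-0.2],"spin":0},{"translation":[0,1.6,-0.3],"spin":0},{"translation":[0,2.8,-0.6],"spin":0},{"translation":[0,3,-0.6],"spin":0},{"translation":[0,3,-0.6],"spin":0},{"translation":[0,2.9,-0.6],"spin":0},{"translation":[0,2.1,-0.3],"spin":0},{"translation":[0,1.1,-0.3],"spin":0},{"translation":[0,0,0],"spin":0}]'; python3 - <<'E'
from h import *
go(.641,-.1311,.0395,1)
for n in("side",):
    cv2.imwrite(f"pics/{n}27.png",optics.camera(n)[:,:,::-1])
E
```

```text
time: 33.8
ee_pos: [0.6411, -0.1304, 0.1098]
eef_rot: [0.497, 0.504, -0.488, 0.511]
ft_force: [-0.1, -1.1, -1.9]
width: 0.0318
t 33.8 pos [ 0.6411 -0.1304  0.1098] x [ 0.016  0.003 -1.   ] y [0.999 0.03  0.016] F [-0.1 -1.1 -1.9] w 0.0318 q [ 0.6   0.53 -0.65  1.48  0.33  1.22 -0.05]
tool cm [ 7.03 -0.12  0.09]
jaw yaw 1.7458748330905696
```

View pics/side27.png

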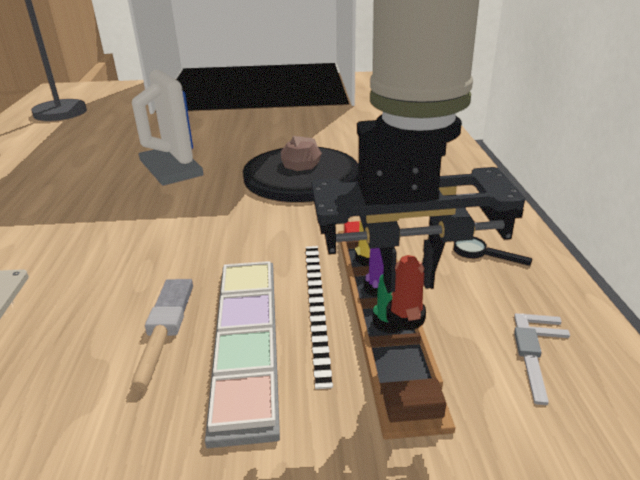

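```bash

python3 -m inch '[{"translation":[0.6,0,0],"spin":0},{"translation":[1.3,0,-0.1],"spin":0},{"translation":[1.6,0,0],"spin":0},{"translation":[1.2,0,0],"spin":0},{"translation":[0.8,0,0],"spin":0},{"translation":[0.4,0,0],"spin":0},{"translation":[0,0,0],"spin":0}]'; python3 - <<'E'
from h import *
go(.641,-.1311,.0395,1)
for n in("side",):
    cv2.imwrite(f"pics/{n}28.png",cv2.resize(optics.camera(n)[230:430,290:490,::-1],None,fx=3,fy=3,interpolation=cv2.INTER_CUBIC))
E
```

```text
time: 34.72
ee_pos: [0.6392, -0.1314, 0.0459]
eef_rot: [0.497, 0.504, -0.489, 0.51]
ft_force: [-0.1, -0.1, -1.6]
width: 0.0317
t 34.73 pos [ 0.6392 -0.1314  0.0459] x [ 0.014  0.001 -1.   ] y [1.    0.028 0.014] F [-0.1 -0.1 -1.6] w 0.0317 q [ 0.59  0.59 -0.62  1.54  0.37  1.12 -0.08]
tool cm [ 0.64  0.17 -0.03]
jaw yaw 1.6052194855573054
```

View pics/side28.png

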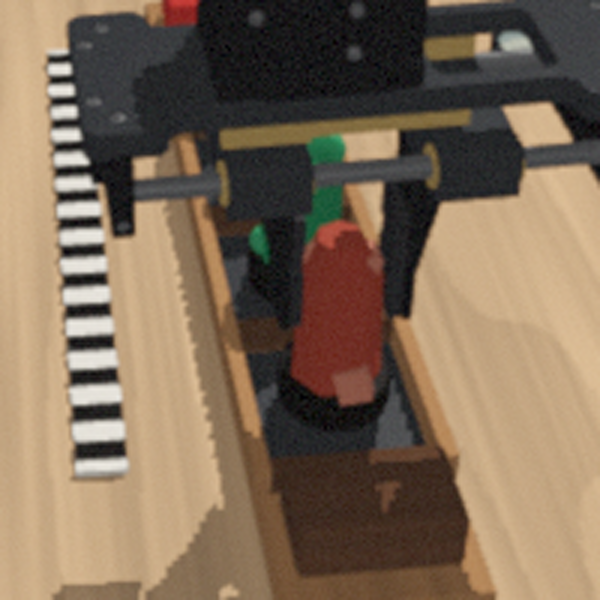

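```bash

python3 -m inch '[{"translation":[0.2,0.15,0],"spin":0},{"translation":[0.2,0,0],"spin":0},{"translation":[0,0,0],"spin":0}]'
```

```text
time: 35.15
ee_pos: [0.6417, -0.1314, 0.0429]
eef_rot: [0.497, 0.503, -0.489, 0.511]
ft_force: [-0.2, -0.6, -2.1]
width: 0.032
```

```bash

python3 -m inch '[{"translation":[0.15,0,0],"spin":0}]'
```

```text
time: 35.28
ee_pos: [0.6419, -0.1314, 0.0416]
eef_rot: [0.497, 0.503, -0.489, 0.511]
ft_force: [0.3, -0.3, -1.5]
width: 0.032
```

```bash

python3 -m inch '[{"translation":[0.05,0,0],"spin":0}]'
```

```text
time: 35.4
ee_pos: [0.6418, -0.1314, 0.041]
eef_rot: [0.497, 0.503, -0.489, 0.511]
ft_force: [-0.8, 0.6, -2.1]
width: 0.0322
```

```bash

python3 -m inch '[{"translation":[0.15,0,0],"spin":0}]'
```

```text
time: 35.52
ee_pos: [0.6422, -0.1315, 0.0397]
eef_rot: [0.497, 0.503, -0.489, 0.511]
ft_force: [-0.1, 0.3, 5.5]
width: 0.0318
```

Contact (force from −2 to +5.5 N). Release.

```bash

python3 -m inch '[{"translation":[0,0,0],"spin":0},{"translation":[0,0,0],"spin":0},{"translation":[0,0,0],"spin":0},{"translation":[0,0,0],"spin":0}]' 0.35;  python3 - <<'E'
from h import *
st()
for n in("side",):
    cv2.imwrite(f"pics/{n}29.png",cv2.resize(optics.camera(n)[230:430,290:490,::-1],None,fx=3,fy=3,interpolation=cv2.INTER_CUBIC))
E
```

```text
time: 36.02
ee_pos: [0.6425, -0.1315, 0.0402]
eef_rot: [0.497, 0.503, -0.489, 0.511]
ft_force: [-0.7, -0.4, -0.1]
width: 0.0552
t 36.02 pos [ 0.6425 -0.1315  0.0402] x [ 0.017  0.001 -1.   ] y [0.999 0.028 0.017] F [-0.7 -0.4 -0.1] w 0.0552 q [ 0.59  0.6  -0.62  1.54  0.37  1.11 -0.08]
```

View pics/side29.png

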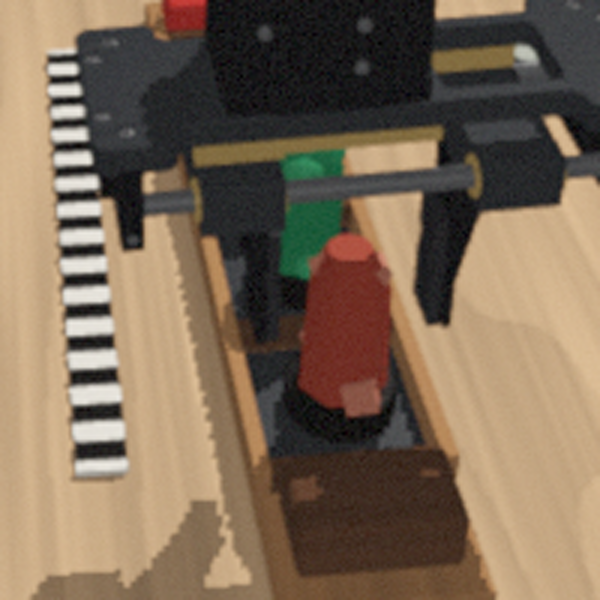

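Standing and free. I back up straight, then draw back towards the robot, clear of everything.

```bash

python3 -m inch '[{"translation":[-1,0,0],"spin":0},{"translation":[-2,0,0],"spin":0},{"translation":[-3,0,0],"spin":0},{"translation":[-3,0,0],"spin":0},{"translation":[-2,0,0],"spin":0},{"translation":[-1,-2,0],"spin":0},{"translation":[0,-4,1],"spin":0},{"translation":[0,-4,2],"spin":0},{"translation":[0,-4,3],"spin":0},{"translation":[0,-3,4],"spin":0},{"translation":[0,-2,4],"spin":0},{"translation":[0,0,4],"spin":0},{"translation":[0,0,4],"spin":0},{"translation":[0,0,2],"spin":0},{"translation":[0,0,0],"spin":0}]' 0;  python3 - <<'E'
from h import *
st()
for n in("side","top"):
    cv2.imwrite(f"pics/{n}30.png",optics.camera(n)[:,:,::-1])
E
```

```text
time: 37.95
ee_pos: [0.4569, -0.3814, 0.1829]
eef_rot: [0.498, 0.497, -0.485, 0.52]
ft_force: [-0.4, 1.0, -0.4]
width: 0.0871
t 37.95 pos [ 0.4569 -0.3814  0.1829] x [ 0.036 -0.01  -0.999] y [0.999 0.034 0.035] F [-0.4  1.  -0.4] w 0.0871 q [ 1.08  0.3  -0.55  1.59  0.15  1.26  0.54]
```

View pics/side30.png

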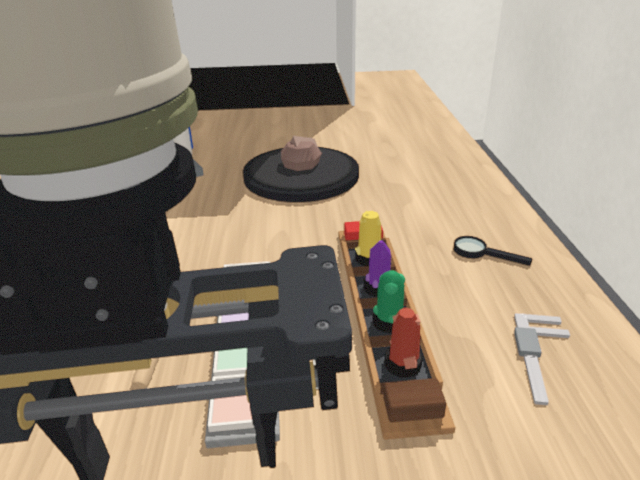

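View pics/top30.png

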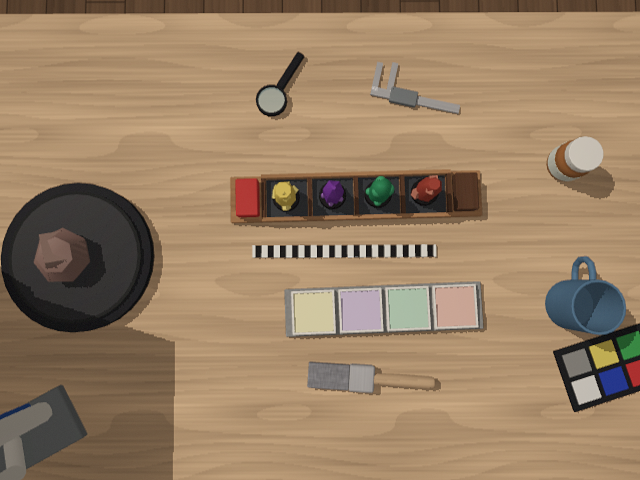

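```bash
python3 -c "
from h import *
st()
from bench import close_job
print(close_job())"
```

```text
t 38.05 pos [ 0.4575 -0.3795  0.1829] x [ 0.036 -0.009 -0.999] y [0.999 0.036 0.035] F [ 1.  -0.2  0.3] w 0.0872 q [ 1.08  0.3  -0.56  1.59  0.15  1.26  0.54]
the job is handed in; nothing more can be done
None
```

All four minerals are in the rack in the order asked. From the red block on, they are sulphur, amethyst, malachite, jasper. I handed the job in at 38 s with the arm backed off and the gripper open.

**Last checks:** The final top and side pictures show all four upright, one to a compartment and clear of the walls. The trays are empty and nothing else has moved.

**Set-down:** I lowered each mineral until the wrist force showed contact, then let go. Readings just before release were about 7.5, 3, 15 and 5.5 N. Malachite was the firmest, with about 8 N sideways as well.

**What disagreed:**
- **Fingertip height:** In the pictures the fingertips stood about 20 mm higher than the reported TCP height and the stated sizes imply. I went by the pictures and by the heights at which each grasp and floor contact happened. Because of this I set sulphur back in its tray once and re-gripped it about 10 mm lower.
- **Tool tilt:** The tool drifted to a tilt of up to about 2° during the moves. Jasper leaned about 1–2° while gripped, and it stands straight now.

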